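# Calibrate the kitchen scale with its weight set

### The arm

A 6-joint arm with a two-finger parallel gripper is mounted at the origin on the work surface. World frame = base frame: x ahead of the robot, y to its left, z up, the work surface at z = 0. Lengths are in m, angles in rad, forces in N, time in s.
With the tool pointing down it reaches from about 0.25 to 0.775 m from the base axis. Payload 4 kg.
Tool frame: the origin (TCP) lies on the centre line of the jaws, within the pads' length; the fingertips stand robot.tips_ahead ahead of it and the grasp point (between the pads) lies 8 mm behind it (robot.tips_ahead is the distance from the TCP to the fingertips, in m); z points along the fingers, y is the line along which they close (so a half turn about z gives the same grasp; the last joint's range is limited). The gripper opens to 94 mm and grips with 3 to 60 N. Pads are 16 mm wide; open, the fingers measure 119 mm over their backs; the gripper's body (75 mm by 177 mm) begins 78 mm behind the grasp point.
Start: joints at [1.228, 0.087, 1.371, -0, 1.684, -0.103], TCP at [0.131, 0.534, 0.217] pointing down, gripper open.
Joint ranges: [-3.1, 3.1], [-0.76, 2.03], [0.27, 2.55], [-1.08, 4.22], [0.17, 2.65], [-2.57, 2.57]. Speed limits (rad/s): [2.79, 2.79, 3.14, 3.14, 3.14, 3.14].

### API

Orientations are given as [roll, pitch, yaw] about the fixed x, y, z axes, in that order (R = Rz(yaw) Ry(pitch) Rx(roll)).
In Python, from bench import robot, snapshot, close_job, spotter gives the robot as it stands. The module is installed in compiled form; this text tells all that it offers.
- The arm moves only by the tool servo_tool, never from a script. Its argument "commands" is one flat list of numbers, 7 for each row, row after row: the shift along the tool's x, y, z in m, then the turn, a rotation vector about the tool's x, y, z in degrees, then the finger opening in m, from 0 to 0.094. In form: [x, y, z, ax, ay, az, grip, x, y, z, ax, ay, az, grip, ...]. A call has 1 to 10 rows; each row is the pose to reach, as a shift and turn from the pose commanded when the call began, along the tool's axes at that moment; what a row does not reach only later rows make up. A row lasts 1/8 s, in which the tool goes at most 62.5 mm and 10.7 degrees, less where a joint would pass 70% of its speed; a pose out of reach is approached as far as the arm can. A call with a gripper value outside its range is refused whole. The fingers move at their own pace and stop on an object; the grip force is fixed at half the most. Time passes only in rows, so rows that repeat a pose let the fingers close. It gives the time, the measured TCP pose, the force, the opening and the grip force at its end, in the units of the state.
- robot.get_obs(): the state, without advancing time (a new reading comes with each control period).
- snapshot(name): name is "scene" or "top" or "wrist"; returns a dict with "img" (400x640x3 uint8, blue, green, red), "camera_matrix" (3x3 intrinsics, pixels), "k1" (the pictures are not rectified: a ray, as slopes to the right and down, at radius r is drawn at 1 + k1 r^2 times it, then the intrinsics apply), "extrinsics" (4x4, takes a point from camera to world coordinates); the wrist camera has in their place "hand_eye" (4x4, takes a point from camera to tool coordinates, whose origin is the TCP and whose axes are the flange's). Camera axes: x right, y down, z forward; pixel columns grow to the right and rows downward; lengths in m; the calibration is good to about 2 mm. A picture is of the moment at which its call begins: read the wrist's pose just before it. There is no depth.
- close_job(): hands the job in; it is judged then, once.
Trained networks look in a picture, given as the dict that the camera call returned (one of the last four; its "shot" number tells which), for a name from the list of things; names that differ only in an ending like _2 or _b are one class to them, and where a whole thing is asked for, a point or a joint stands for the part that bears it (a point fixed in the world has none). Each returns a list of dicts, best first, with "conf" (0 to 1); they miss things now and then, are a little off and sometimes report something else, mostly with a low value. They report only what shows in the picture. A call takes as long as a camera call.
- spotter.trace(name, picture): "region" (400x640 bool, what is visible of it) and "box" ([left, top, width, height] in pixels, round what is visible of it).
The state is a dict: "time": time; "joint_positions": joint angles; "qvel": joint speeds; "joint_torque": joint torques, N m; "tool_pos": TCP position; "ee_rot": TCP orientation; "wrist_force": force on the tool from outside, world axes, zero at the start; "wrist_torque": the same for the moment, N m; "width": finger opening in m; "finger_force": force on a finger pad.
Only numpy, scipy, OpenCV 4.12 (cv2) and the standard library are available. Lean on these libraries where they do the work, as an engineer would, in place of code of your own. Each camera call takes 0.05 s, during which the arm holds its last target. There are 200 camera calls.

### The job

Calibrate the kitchen scale: while its platform is empty, press the little recessed calibration button fully in with the stylus from the hook, then stand all the steel weights from the cork mat upright on the platform and press the button fully in with the stylus once more. Then put all the weights away, standing upright in the wooden box, shut its lid, and leave the stylus hanging by its slot on the hook. Leave the decanter, tumbler and stopper where they are.

Things in the scene. Friction and masses are not known exactly. Their poses are not given: they have to be found in the camera images.
- scale: digital kitchen scale, fixed: grey plastic body 220 x 190 mm with rubber feet; origin at the centre of its underside, z up. Its console (white strip 56 mm deep along the whole -x edge, top 34 mm above the table, with a display) is towards the robot at yaw 0; behind it, on a pedestal, lies the steel platform, a shallow tray.
- platform (a point): centre of the floor of the scale's platform, a shallow rectangular steel tray: inside 142 mm (scale x) by 182 mm (scale y), flat floor 46 mm above the table, thin rim 10 mm high around it (top 56 mm above the table); axes as the scale's. It does not move under load.
- cal_top (a point): centre of the top of the calibration button: a dark steel cap 9 mm in diameter at the bottom of a round hole 12 mm in diameter in the scale's console (scale x -80 mm, y -45 mm), its top 4 mm below the console's surface (so 30 mm above the table) when out. Too narrow for a finger. Moves with the button.
- cal_button (a joint): travel of the calibration button in m: 0 out, 0.004 fully in (down); it springs back; 1.3 N starts it and 4 N holds it fully in. A press counts from 0.003.
- stylus: stylus, 113 mm long, 40 g, hanging tip down; origin at the tip, z up along it. Steel shaft 5 mm thick to z 46 mm; black handle 24 mm wide (y), 10 mm thick (x): solid grip z 44 to 75 mm, above it a slot through along x, 16 mm wide, z 75 to 107 mm, between 4 mm sides; top at 113 mm. Balances near z 60 mm. Its +-y sides can be gripped from above, the hook's arm between the fingers.
- stylus_tip (a point): the tip of the stylus (its origin).
- stylus_eye (a point): middle of the upper edge of the stylus slot, 107 mm from the tip: what bears on the hook.
- hook: fixed brass hook stand: round foot 90 mm in diameter, 12 mm high, post 12 mm in diameter and 173 mm high; origin under the post. From the post a level arm, 6 mm in diameter, axis 165 mm above the table, runs 72 mm to its own -x, then turns up: the tip ends at x -80 mm, 178 mm above the table (10 mm above the arm's top).
- hook_seat (a point): on top of the hook's arm, 50 mm out from the post (hook x -50 mm), 168 mm above the table; axes as the hook's.
- case: wooden weight box, fixed: outside 112 mm (x) by 212 mm (y) by 62 mm high, walls and floor 6 mm (inside 100 x 200 x 56 mm deep, no dividers); origin at the centre of its underside; the lid is hinged along its +x rim, a small brass catch plate on its -x face is trim and needs no action.
- case_lid (a joint): angle of the box lid in rad: 0 shut, 1.57 upright, 1.9 widest; it stays where it is left (stiff hinge, about 1.2 N at the edge moves it).
- lid_hinge (a point): middle of the lid's hinge line, on the box's +x rim, 62 mm above the table.
- lid_edge (a point): middle of the lid's free edge, 112 mm from the hinge; the lid is a plain board 112 x 212 x 8 mm without a knob.
- mat: thin fixed cork mat 170 x 170 x 3 mm on which the weights stand at the start; origin at the centre of its underside.
- decanter: empty glass decanter, 104 mm in diameter, 205 mm tall, bystander; origin at the centre of its underside.
- tumbler: clear acrylic tumbler, 72 mm in diameter, 85 mm tall, on a red coaster, bystander; origin at the centre of its underside.
- stopper: steel bottle stopper standing on its head, 36 mm in diameter, 64 mm tall, bystander; origin at the centre of its underside.
- w500: steel 500 g knob weight: body 50 mm in diameter, 28 mm high, on it a narrow neck 6 mm high and a knob 24 mm in diameter, 14 mm high; 48 mm tall in all. Origin at the centre of its underside, z up. May be absent (None).
- w200a: steel 200 g knob weight: body 36 mm in diameter, 22 mm high, on it a narrow neck 6 mm high and a knob 20 mm in diameter, 14 mm high; 42 mm tall in all. Origin at the centre of its underside, z up. May be absent (None). There are two alike of 200 g.
- w200b: steel 200 g knob weight: body 36 mm in diameter, 22 mm high, on it a narrow neck 6 mm high and a knob 20 mm in diameter, 14 mm high; 42 mm tall in all. Origin at the centre of its underside, z up. May be absent (None). There are two alike of 200 g.
- w100: steel 100 g knob weight: body 30 mm in diameter, 17 mm high, on it a narrow neck 6 mm high and a knob 18 mm in diameter, 14 mm high; 37 mm tall in all. Origin at the centre of its underside, z up. May be absent (None).

How it is judged:
By the outcome, as a careful person would: the job done as asked, in the order asked, and still so for the second after the job is handed in, with the robot touching nothing.
Of w500, w200a, w200b, w100 only 2 to 3 are there at a start; the rules pass over those that are not, and their reading is None.
At some moment in a run one of w500, w200a, w200b, w100 may be knocked a few centimetres aside while the robot is not near it.
It also fails if it takes over 210 s, if anything falls off the work surface, if the arm or the gripper's body presses on something with over 40 N, if the wrist force passes 120 N, or if a joint passes its speed limit or range.

## Working session

There is one attempt and no reset: what is moved stays moved. The work goes in short steps, Python scripts to look and compute and a tool call to move; the robot and the scene stay as the last step left them, time stands still between calls to the robot, and variables do not carry over. Pictures are saved under pics/ and viewed, at most 14 in all, crops included, and the job is handed in when it is done.

Besides the shell and the picture viewer there is one more tool, called after "Request:" as name(argument=value, ...) on one line, values as JSON. servo_tool: Moves the arm, as the interface text tells. Its arguments: {"type":"object","properties":{"commands":{"type":"array","items":{"type":"number"}}},"required":["commands"]}

```bash
mkdir -p pics; ls
cat > h.py <<'E'
import numpy as np, cv2
from bench import robot, snapshot, close_job, spotter
from scipy.spatial.transform import Rotation as R
def tool():
    o=robot.get_obs(); T=np.eye(4); T[:3,:3]=R.from_euler('xyz',o['ee_rot']).as_matrix(); T[:3,3]=o['tool_pos']; return T,o
def snap(name):
    T,o=tool(); s=snapshot(name)
    s['E']=s['extrinsics'] if 'extrinsics' in s else T@np.array(s['hand_eye']); s['E']=np.array(s['E']); return s
def pt(s,uv,z):
    K=np.array(s['camera_matrix']); d=np.array([(uv[0]-K[0,2])/K[0,0],(uv[1]-K[1,2])/K[1,1]]); u=d.copy()
    for _ in range(20): u=d/(1+s['k1']*(u@u))
    r=s['E'][:3,:3]@np.array([u[0],u[1],1]); c=s['E'][:3,3]
    return c+r*(z-c[2])/r[2]
def proj(s,p):
    K=np.array(s['camera_matrix']); q=np.linalg.inv(s['E'])@np.append(p,1); u=q[:2]/q[2]; u=u*(1+s['k1']*(u@u))
    return np.array([u[0]*K[0,0]+K[0,2],u[1]*K[1,1]+K[1,2]])
E
python3 - <<'E'
from h import *
print(robot.get_obs(), robot.tips_ahead)
for n in ['scene','top']:
    s=snap(n); cv2.imwrite(f'pics/{n}0.png',s['img']); print(n,s['E'].round(3).tolist(),s['camera_matrix'],s['k1'])
    for k in ['scale','cal_button','stylus','hook','case','case_lid','mat','decanter','tumbler','stopper','w500','w200a','w100']:
        print(k,[(round(d['conf'],2),[int(x) for x in d['box']]) for d in spotter.trace(k,s)][:4])
E
```

```text
pics
{'time': 0.0, 'joint_positions': array([ 1.22787323e+00,  8.79508063e-02,  1.37222025e+00,  1.95791246e-06,
        1.68359099e+00, -1.03083299e-01]), 'qvel': array([-0.00014512,  0.00135784, -0.00083593,  0.00087129, -0.00031208,
       -0.00256704]), 'joint_torque': array([ 1.25067862e-03, -3.40174878e+01, -3.02436054e+01,  7.18907034e-02,
        3.26660858e-02, -1.75419564e-04]), 'tool_pos': array([0.13047244, 0.53377256, 0.21532369]), 'ee_rot': array([-3.13943497e+00, -2.25168035e-04,  2.90175283e+00]), 'wrist_force': array([ 0.74192986,  0.26011213, -0.91732238]), 'wrist_torque': array([-0.0209488 ,  0.01778399, -0.00339434]), 'finger_force': 0.0, 'width': 0.09361237639986267} 0.011
scene [[-0.642, 0.529, -0.556, 1.147], [0.767, 0.44, -0.467, 0.477], [-0.002, -0.726, -0.688, 0.763], [0.0, 0.0, 0.0, 1.0]] [[393.31805151   0.         314.86313808]
 [  0.         393.31805151 205.49326932]
 [  0.           0.           1.        ]] 0.0018437890351777732
scale [(0.76, [254, 177, 103, 78])]
cal_button [(0.68, [261, 256, 34, 40]), (0.67, [426, 226, 108, 45])]
stylus [(0.74, [231
[... 627 characters left out ...]
0.         471.72128867 199.02767991]
 [  0.           0.           1.        ]] -0.09515513360630685
scale [(0.72, [304, 181, 62, 70]), (0.56, [428, 240, 8, 12])]
cal_button []
stylus []
hook [(0.68, [391, 184, 24, 27])]
case [(0.77, [169, 191, 83, 89]), (0.57, [390, 187, 30, 24])]
case_lid [(0.73, [168, 196, 55, 62])]
mat [(0.64, [396, 230, 56, 61])]
decanter [(0.63, [235, 138, 36, 36])]
tumbler [(0.72, [297, 139, 20, 23])]
stopper [(0.67, [346, 156, 8, 15])]
w500 [(0.7, [427, 263, 18, 19]), (0.6, [428, 241, 7, 9]), (0.46, [168, 196, 56, 61])]
w200a [(0.27, [305, 183, 63, 70]), (0.16, [164, 194, 63, 65])]
w100 [(0.7, [427, 263, 18, 19]), (0.6, [428, 241, 7, 9]), (0.46, [168, 196, 56, 61])]
```

Run:
```python
import cv2
a=cv2.imread('pics/top0.png')[120:310,150:470]; cv2.imwrite('pics/topc.png',cv2.resize(a,(800,475),interpolation=cv2.INTER_CUBIC))
a=cv2.imread('pics/scene0.png')[110:360,200:540]; cv2.imwrite('pics/scenec.png',cv2.resize(a,(800,588),interpolation=cv2.INTER_CUBIC))
```

```text
(no output)
```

View pics/topc.png

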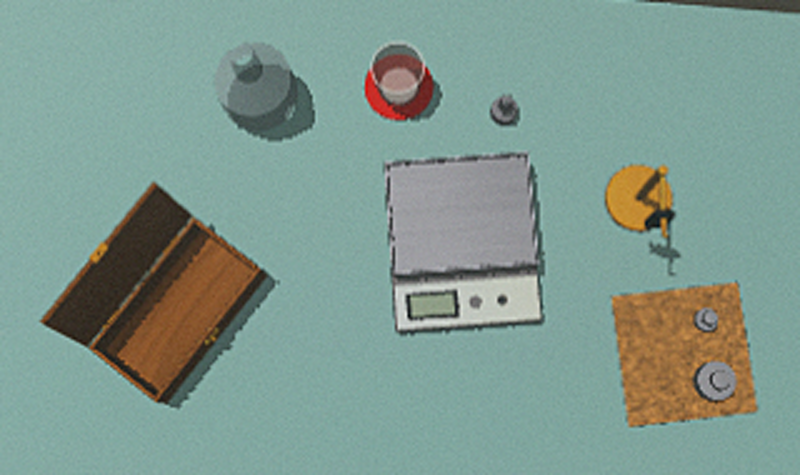

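View pics/scenec.png

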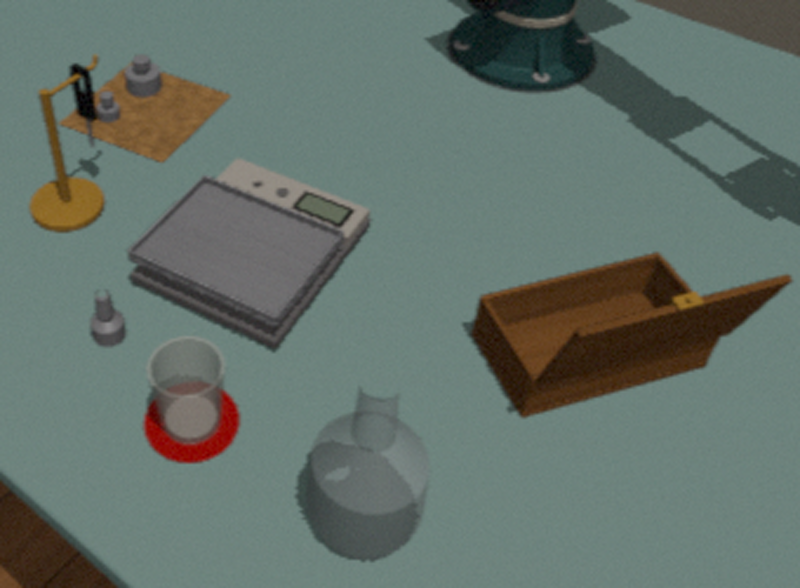

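The top view shows the scale in the middle, with the button hole at crop (502,300). The hook is at (637,198), with its arm running to (668,230). Two weights stand on the mat, one large at (715,380) and one small at (706,320). The box is open at the left, with its lid leaning outward.

```bash
cat > m.py <<'E'
from h import *
s=snap('top')
f=lambda u,v,z:pt(s,(150+u/2.5,120+v/2.5),z)[:3].round(4)
print('console front L,R',f(398,332,.034),f(543,322,.034)); print('hole',f(502,300,.034))
print('tray top corners',f(386,163,.056),f(528,153,.056),f(540,264,.056),f(392,275,.056))
print('hook foot',f(637,198,.006),'post top',f(663,168,.173),'arm tip',f(669,232,.178))
print('w big',f(720,380,.048),f(715,382,.014),'small',f(708,317,.037),f(706,322,.01))
print('mat',[f(*p,.003) for p in [(612,297),(738,283),(757,411),(628,427)]])
print('case rim',[f(*p,.062) for p in [(203,220),(274,272),(163,404),(92,346)]])
print('lid',[f(*p,.155) for p in [(154,183),(42,321)]])
for k in ['w500','w200','w100']:
  for d in spotter.trace(k,s): print(k,d['conf'],d['box'])
E
python3 m.py
```

```text
console front L,R [0.4602 0.0495 0.034 ] [ 0.4875 -0.1344  0.034 ]
hole [ 0.5116 -0.0802  0.034 ]
tray top corners [0.6747 0.0824 0.056 ] [ 0.7026 -0.1     0.056 ] [ 0.5586 -0.1241  0.056 ] [0.5297 0.0625 0.056 ]
hook foot [ 0.6653 -0.2527  0.006 ] post top [ 0.6673 -0.2537  0.173 ] arm tip [ 0.5892 -0.2627  0.178 ]
w big [ 0.4297 -0.3612  0.048 ] [ 0.429  -0.3633  0.014 ] small [ 0.5097 -0.3457  0.037 ] [ 0.5063 -0.3497  0.01  ]
mat [array([ 0.5306, -0.226 ,  0.003 ]), array([ 0.5619, -0.3923,  0.003 ]), array([ 0.3963, -0.4224,  0.003 ]), array([ 0.3639, -0.2552,  0.003 ])]
case rim [array([0.5801, 0.3095, 0.062 ]), array([0.5207, 0.2116, 0.062 ]), array([0.3443, 0.3331, 0.062 ]), array([0.4083, 0.4316, 0.062 ])]
lid [array([0.6046, 0.3555, 0.155 ]), array([0.4273, 0.4691, 0.155 ])]
w500 0.56 [426.8, 241.0, 9.5, 13.6]
w500 0.51 [426.4, 263.7, 16.8, 18.7]
w200 0.56 [426.8, 241.0, 9.5, 13.6]
w200 0.51 [426.4, 263.7, 16.8, 18.7]
w100 0.56 [426.8, 241.0, 9.5, 13.6]
w100 0.51 [426.4, 263.7, 16.8, 18.7]
```

```bash
cat > go.py <<'E'
# python3 go.py x y z yawdeg : prints shift/turn in tool axes for a tool-down target
import sys; from h import *
def go(x,y,z,yaw):
    T,o=tool(); G=R.from_euler('xyz',[np.pi,0,np.radians(yaw)])
    Rt=R.from_matrix(T[:3,:3]); d=Rt.inv().apply(np.array([x,y,z])-T[:3,3]); w=np.degrees((Rt.inv()*G).as_rotvec())
    return d.round(4).tolist(), w.round(2).tolist()
if __name__=='__main__': 
    print(*go(*map(float,sys.argv[1:])))
    o=robot.get_obs(); print(round(o['time'],2),o['tool_pos'].round(4),np.degrees(o['ee_rot']).round(2),o['wrist_force'].round(2),o['joint_positions'].round(2))
E
python3 go.py .5 -.25 .32 7.4; python3 -c "
from h import *
print(np.array(snapshot('wrist')['hand_eye']).round(3).tolist())"
```

```text
[-0.5451, -0.6741, -0.1035] [-0.0, -0.0, 158.86]
1.6 [0.1306 0.5343 0.2165] [180.    -0.   166.26] [-0.12 -0.98 -0.67] [ 1.23  0.09  1.37  0.    1.68 -0.1 ]
[[-0.0, -0.973, -0.23, 0.067], [1.0, -0.0, 0.0, 0.001], [-0.0, -0.23, 0.973, -0.168], [0.0, 0.0, 0.0, 1.0]]
```

Request:
servo_tool(commands=[-0.545,-0.674,-0.1035,0,0,158.8,0.06,-0.545,-0.674,-0.1035,0,0,158.8,0.06,-0.545,-0.674,-0.1035,0,0,158.8,0.06,-0.545,-0.674,-0.1035,0,0,158.8,0.06,-0.545,-0.674,-0.1035,0,0,158.8,0.06,-0.545,-0.674,-0.1035,0,0,158.8,0.06,-0.545,-0.674,-0.1035,0,0,158.8,0.06,-0.545,-0.674,-0.1035,0,0,158.8,0.06,-0.545,-0.674,-0.1035,0,0,158.8,0.06,-0.545,-0.674,-0.1035,0,0,158.8,0.06])

```text
time: 2.9
tool_pos: [0.3955, -0.0292, 0.2912]
ee_rot: [3.14, -0.001, 1.02]
wrist_force: [1.3, 0.5, -1.0]
width: 0.0604
finger_force: 0.0
```

```bash
python3 go.py .54 -.26 .32 7.4
```

```text
[-0.121, 0.2439, -0.0286] [0.05, -0.09, 51.05]
2.9 [ 0.3955 -0.0292  0.2912] [ 1.7992e+02 -6.0000e-02  5.8450e+01] [ 1.33  0.48 -1.  ] [-0.22 -0.26  1.55  0.    1.86  0.33]
```

Request:
servo_tool(commands=[-0.121,0.244,-0.028,0,0,51,0.06,-0.121,0.244,-0.028,0,0,51,0.06,-0.121,0.244,-0.028,0,0,51,0.06,-0.121,0.244,-0.028,0,0,51,0.06,-0.121,0.244,-0.028,0,0,51,0.06,-0.121,0.244,-0.028,0,0,51,0.06,-0.121,0.244,-0.028,0,0,51,0.06])

```text
time: 3.78
tool_pos: [0.5409, -0.2562, 0.3187]
ee_rot: [-3.141, -0.0, 0.139]
wrist_force: [-0.1, 0.1, -0.4]
width: 0.06
finger_force: 0.0
```

Run:
```python
from h import *
s=snap('wrist'); cv2.imwrite('pics/w1.png',s['img']); np.save('w1E.npy',s['E'])
print(tool()[1]['tool_pos'],np.degrees(tool()[1]['ee_rot']))
for k in ['stylus','hook','w500','w100','mat','cal_button','scale']:
    print(k,[(round(d['conf'],2),[int(x) for x in d['box']]) for d in spotter.trace(k,s)][:3])
```

```text
[ 0.54083245 -0.25587858  0.31913237] [-1.79996012e+02 -2.99402235e-02  7.96830874e+00]
stylus [(0.74, [312, 114, 24, 16])]
hook [(0.65, [292, 52, 63, 98])]
w500 [(0.87, [352, 231, 15, 32]), (0.62, [360, 191, 18, 17]), (0.41, [311, 117, 25, 12])]
w100 [(0.87, [352, 231, 15, 32]), (0.62, [360, 191, 18, 17]), (0.41, [311, 117, 25, 12])]
mat [(0.9, [295, 167, 103, 103]), (0.57, [312, 116, 23, 12])]
cal_button []
scale [(0.6, [69, 30, 164, 166])]
```

View pics/w1.png

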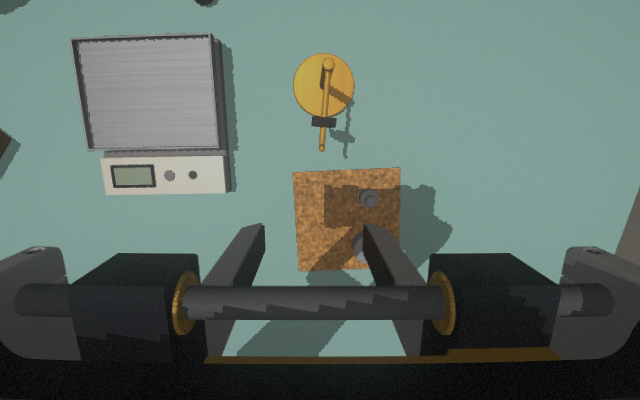

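The wrist view shows the hook post top at (328,64), its arm tip at (321,149) and the stylus top at (324,121). The button hole is near (193,175), and the small weight's knob at (369,197).

Run:
```python
from h import *
s=snap('wrist'); p=lambda u,v,z:pt(s,(u,v),z).round(4)
a=p(328,65,.173);b=p(321.5,147,.178); print('post',a,'tip',b,np.linalg.norm((a-b)[:2]),np.degrees(np.arctan2(*(a-b)[[1,0]])))
print('foot',p(323.5,85.5,.006))
for d in spotter.trace('stylus',s)[:1]:
    v,u=np.nonzero(d['region']); print('sty',p(u.mean(),v.mean(),.168),u.min(),u.max(),v.min(),v.max(),p(u.min(),v.mean(),.174),p(u.max(),v.mean(),.174))
g=cv2.cvtColor(s['img'],6).astype(float)
w=np.clip(120-g[165:185,185:202],0,None); vv,uu=np.mgrid[165:185,185:202]; print((w*uu).sum()/w.sum(),(w*vv).sum()/w.sum())
print('hole',p((w*uu).sum()/w.sum(),(w*vv).sum()/w.sum(),.033))
c=[p(104,156.5,.034),p(106,194.5,.034),p(229,192,.034),p(226,152,.034)];print('console',c)
t=[p(72,40,.056),p(211,34,.056),p(217,149,.056),p(90,152,.056)];print('tray',t, np.mean(t,0))
print('small',p(369,197,.037))
```

```text
post [ 0.6643 -0.2525  0.173 ] tip [ 0.5873 -0.2572  0.178 ] 0.07714330819973948 3.4929412074570974
foot [ 0.6661 -0.2532  0.006 ]
sty [ 0.6118 -0.2552  0.168 ] 312 334 117 126 [ 0.6102 -0.2445  0.174 ] [ 0.6132 -0.2659  0.174 ]
192.16569200779728 174.73359324236517
hole [ 0.5123 -0.0777  0.033 ]
console [array([0.522 , 0.0544, 0.034 ]), array([0.4643, 0.0522, 0.034 ]), array([ 0.4938, -0.1345,  0.034 ]), array([ 0.5526, -0.1256,  0.034 ])]
tray [array([0.6745, 0.0826, 0.056 ]), array([ 0.7032, -0.1003,  0.056 ]), array([ 0.5576, -0.1188,  0.056 ]), array([0.5298, 0.0599, 0.056 ])] [ 0.616275 -0.01915   0.056   ]
small [ 0.5155 -0.3426  0.037 ]
```

Request:
servo_tool(commands=[0.07,0.009,0.05,0,0,0,0.06,0.07,0.009,0.05,0,0,0,0.06,0.07,0.009,0.1,0,0,0,0.06,0.07,0.009,0.15,0,0,0,0.06,0.07,0.009,0.19,0,0,0,0.06,0.07,0.009,0.204,0,0,0,0.06,0.07,0.009,0.204,0,0,0,0.06,0.07,0.009,0.204,0,0,0,0.06])

```text
time: 5.28
tool_pos: [0.6131, -0.257, 0.1174]
ee_rot: [3.139, -0.004, 0.137]
wrist_force: [0.1, -1.0, -0.9]
width: 0.0601
finger_force: 0.0
```

Run:
```python
from h import *
print(tool()[1]['tool_pos'],tool()[1]['wrist_force'])
s=snap('wrist'); cv2.imwrite('pics/w2.png',s['img'][0:400])
for k in ['stylus','hook']:
    print(k,[(round(d['conf'],2),[int(x) for x in d['box']]) for d in spotter.trace(k,s)][:3])
```

```text
[ 0.61309514 -0.25704626  0.11737483] [ 0.12861149 -0.96745752 -0.90926544]
stylus [(0.8, [283, 227, 60, 62])]
hook [(0.88, [264, 87, 104, 268]), (0.25, [0, 57, 171, 227])]
```

View pics/w2.png

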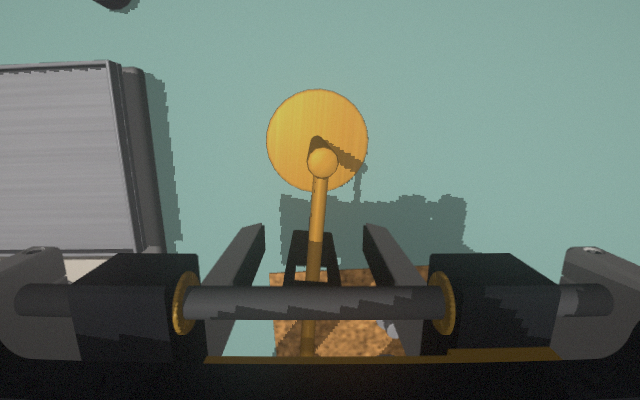

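The stylus handle is centred between the fingers at about (314,260), with the hook arm running between them.

Request:
servo_tool(commands=[0,0,0,0,0,0,0.01,0,0,0,0,0,0,0.01,0,0,0,0,0,0,0.01,0,0,0,0,0,0,0.01,0,0,0,0,0,0,0.01,0,0,0,0,0,0,0.01])

```text
time: 6.18
tool_pos: [0.6118, -0.2563, 0.1145]
ee_rot: [-3.141, 0.0, 0.137]
wrist_force: [-0.5, -0.7, 0.0]
width: 0.0244
finger_force: 30.0
```

Run:
```python
from h import *
T,o=tool(); print(o['tool_pos'],o['wrist_force'],o['width'],np.degrees(o['ee_rot']))
s=snap('wrist'); 
cc=lambda u,v,z:pt(s,(u,v),z)
a=cc(322,162,.173);print('post',a)
# arm axis line from image: orange pixels between rows 185..230 and 330..352
hsv=cv2.cvtColor(s['img'],40); 
for r in (190,200,210,220,232):
    row=hsv[r,290:350]; m=np.nonzero((row[:,0]>10)&(row[:,0]<28)&(row[:,1]>140))[0]
    if len(m): print(r,290+m.min(),290+m.max(),cc(290+m.mean(),r,.165))
d=spotter.trace('stylus',s)[0]; print(d['box'])
```

```text
[ 0.61176545 -0.25633966  0.11448357] [-0.46393996 -0.68974301  0.04620661] 0.02442714674194317 [-1.79992039e+02  5.36375839e-03  7.83070561e+00]
post [ 0.66508568 -0.25121275  0.173     ]
190 314 328 [ 0.65345463 -0.25270545  0.165     ]
200 314 327 [ 0.6494954  -0.25307521  0.165     ]
210 313 326 [ 0.64544833 -0.25325655  0.165     ]
220 312 325 [ 0.64133739 -0.25344097  0.165     ]
232 312 324 [ 0.63635454 -0.25394333  0.165     ]
[283.8, 230.5, 58.6, 59.1]
```

Request:
servo_tool(commands=[0,0,-0.01,0,0,0,0.01,0,0,-0.017,0,0,0,0.01,0,0,-0.017,0,0,0,0.01,-0.02,-0.001,-0.017,0,0,0,0.01,-0.04,-0.0025,-0.017,0,0,0,0.01,-0.06,-0.004,-0.017,0,0,0,0.01,-0.075,-0.004,-0.017,0,0,0,0.01,-0.075,-0.004,-0.05,0,0,0,0.01,-0.075,-0.004,-0.08,0,0,0,0.01,-0.075,-0.004,-0.08,0,0,0,0.01])

```text
time: 7.52
tool_pos: [0.5383, -0.2636, 0.1979]
ee_rot: [3.137, -0.005, 0.137]
wrist_force: [0.1, -0.0, -0.7]
width: 0.024
finger_force: 30.0
```

```bash
python3 go.py .445 -.088 .19 8.4
python3 - <<'E'
from h import *
for n in ['scene']:
    s=snap(n); cv2.imwrite('pics/s2.png',cv2.resize(s['img'][80:260,180:420],(800,600),interpolation=cv2.INTER_CUBIC))
E
```

```text
[-0.0686, -0.1867, 0.0068] [0.25, -0.31, -0.57]
7.53 [ 0.5383 -0.2636  0.1979] [179.76  -0.31   7.83] [ 0.15 -0.03 -0.68] [-0.55  0.2   1.28  0.    1.65  0.88]
```

View pics/s2.png

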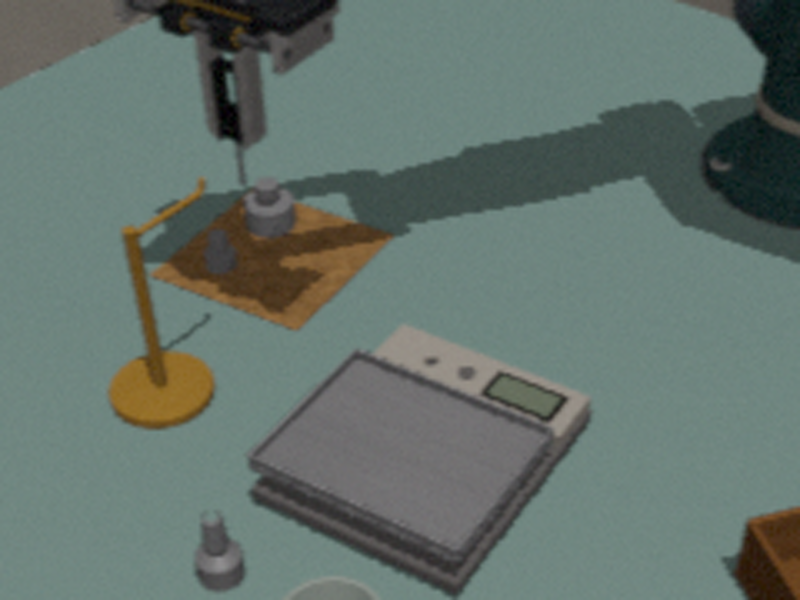

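```bash
python3 go.py .512 -.079 .102 7.8
```

```text
[-0.0003, -0.1859, 0.0932] [0.09, -0.12, 0.03]
7.58 [ 0.5374 -0.263   0.1955] [ 1.7991e+02 -1.2000e-01  7.8300e+00] [-0.93 -0.59 -0.86] [-0.55  0.2   1.29  0.    1.65  0.88]
```

Request:
servo_tool(commands=[0,-0.06,0,0,0,0,0.01,0,-0.12,0,0,0,0,0.01,0,-0.186,0.01,0,0,0,0.01,0,-0.186,0.05,0,0,0,0.01,0,-0.186,0.08,0,0,0,0.01,0,-0.186,0.093,0,0,0,0.01,0,-0.186,0.093,0,0,0,0.01,0,-0.186,0.093,0,0,0,0.01])

```text
time: 8.57
tool_pos: [0.5124, -0.0788, 0.1026]
ee_rot: [3.141, -0.002, 0.136]
wrist_force: [0.0, -0.4, -0.2]
width: 0.0241
finger_force: 30.0
```

Run:
```python
from h import *
T,o=tool(); print(o['tool_pos'],o['wrist_force'],o['width'],np.degrees(o['ee_rot']))
s=snap('wrist'); tip=T[:3,3]-[0,0,.0535]
print('tip px',proj(s,tip),'hole px',proj(s,[.512,-.079,.034]))
u,v=proj(s,[.512,-.079,.034]).astype(int)
u0,v0=u-70,max(0,min(v-50,300)); print(u0,v0)
cv2.imwrite('pics/w3.png',cv2.resize(s['img'][v0:v0+100,u0:u0+140],(798,570),interpolation=cv2.INTER_CUBIC))
```

```text
[ 0.51241346 -0.07881572  0.10262951] [ 0.00738549 -0.40448526 -0.21206969] 0.024088867737963156 [ 1.79962937e+02 -1.04479312e-01  7.80318615e+00]
tip px [314.61938678 216.98507822] hole px [314.70598971 212.07516427]
244 162
```

View pics/w3.png

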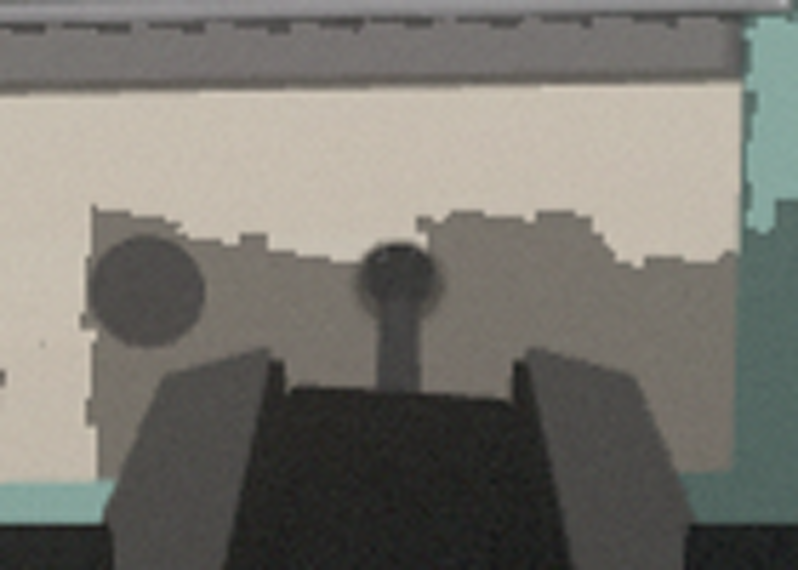

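The hole shows at crop (398,281), and the shaft comes down into it at x≈399, so the stylus is aligned within about 1 mm. Pressing now.

Request:
servo_tool(commands=[0,0,0.01,0,0,0,0.01,0,0,0.016,0,0,0,0.01,0,0,0.019,0,0,0,0.01,0,0,0.021,0,0,0,0.01,0,0,0.022,0,0,0,0.01,0,0,0.0225,0,0,0,0.01,0,0,0.023,0,0,0,0.01,0,0,0.0235,0,0,0,0.01,0,0,0.0235,0,0,0,0.01])

```text
time: 9.75
tool_pos: [0.5115, -0.0783, 0.0791]
ee_rot: [-3.142, 0.0, 0.137]
wrist_force: [-4.2, 0.3, 6.4]
width: 0.0241
finger_force: 30.0
```

Request:
servo_tool(commands=[-0.001,0,0.0005,0,0,0,0.01,-0.001,0,0.0005,0,0,0,0.01,-0.001,0,0.001,0,0,0,0.01,-0.001,0,0.001,0,0,0,0.01])

```text
time: 10.25
tool_pos: [0.5113, -0.0784, 0.079]
ee_rot: [3.141, -0.002, 0.137]
wrist_force: [-3.9, 1.2, 9.3]
width: 0.0243
finger_force: 30.0
```

Run:
```python
from h import *
T,o=tool(); print(o['tool_pos'],o['wrist_force'],o['wrist_torque'])
s=snap('wrist'); 
u,v=proj(s,[.512,-.079,.034]).astype(int); print(u-70,v-50)
cv2.imwrite('pics/w4.png',cv2.resize(s['img'][v-50:v+50,u-70:u+70],(798,570),interpolation=cv2.INTER_CUBIC))
```

```text
[ 0.51133291 -0.07836931  0.07900707] [-3.87875968  1.2255541   9.32973319] [ 0.27331786  0.97226164 -0.00303145]
245 169
```

View pics/w4.png

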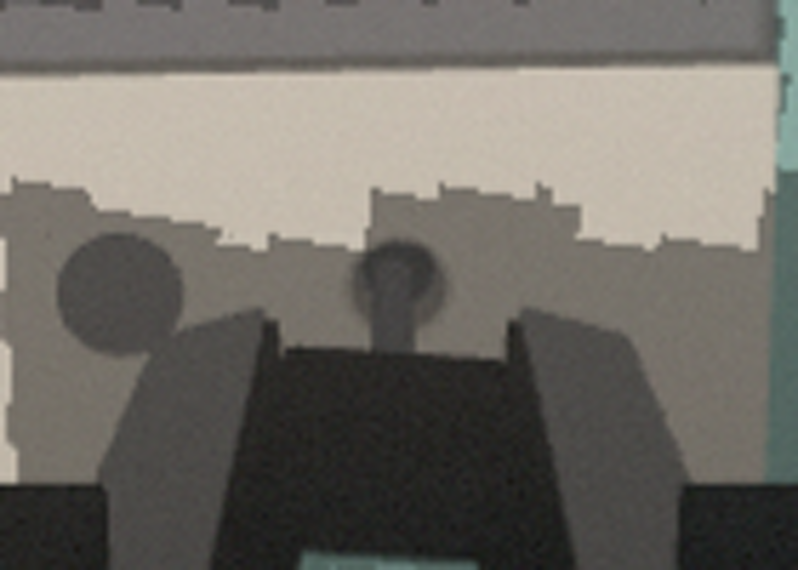

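The tip sits inside the hole near crop (397,265) with about 9 N on it and no further travel, so the button is fully in. I'll lift off and hang the stylus back.

Request:
servo_tool(commands=[0.001,0,-0.03,0,0,0,0.01,0.001,0,-0.07,0,0,0,0.01,0.001,0,-0.117,0,0,0,0.01,0.001,0.06,-0.117,0,0,0,0.01,0.001,0.12,-0.117,0,0,0,0.01,0.001,0.186,-0.117,0,0,0,0.01,0.001,0.186,-0.117,0,0,0,0.01,0.001,0.186,-0.117,0,0,0,0.01,0.001,0.186,-0.117,0,0,0,0.01])

```text
time: 11.42
tool_pos: [0.5372, -0.2612, 0.1941]
ee_rot: [-3.141, -0.0, 0.138]
wrist_force: [-0.1, 0.7, -0.1]
width: 0.0238
finger_force: 30.0
```

```bash
python3 go.py .5375 -.2627 .1315 7.83;  python3 - <<'E'
from h import *
T,o=tool(); s=snap('wrist'); print(o['wrist_force'])
print('tip px',proj(s,T[:3,3]-[0,0,.0535]),'eye top',proj(s,T[:3,3]+[0,0,.0595]))
d=spotter.trace('stylus',s); print([(x['conf'],x['box']) for x in d])
cv2.imwrite('pics/w5.png',cv2.resize(s['img'][150:350,200:430],(690,600),interpolation=cv2.INTER_CUBIC))
E
```

```text
[0.0001, 0.0015, 0.0626] [-0.02, -0.03, 0.1]
11.43 [ 0.5372 -0.2612  0.1941] [-1.7998e+02 -3.0000e-02  7.9300e+00] [-0.12  0.67 -0.13] [-0.55  0.2   1.29  0.    1.65  0.88]
[-0.11869891  0.66897152 -0.12840328]
tip px [314.69113585 216.89556621] eye top [315.56984412 299.42353112]
[(0.87, [284.8, 214.3, 60.4, 75.6])]
```

View pics/w5.png

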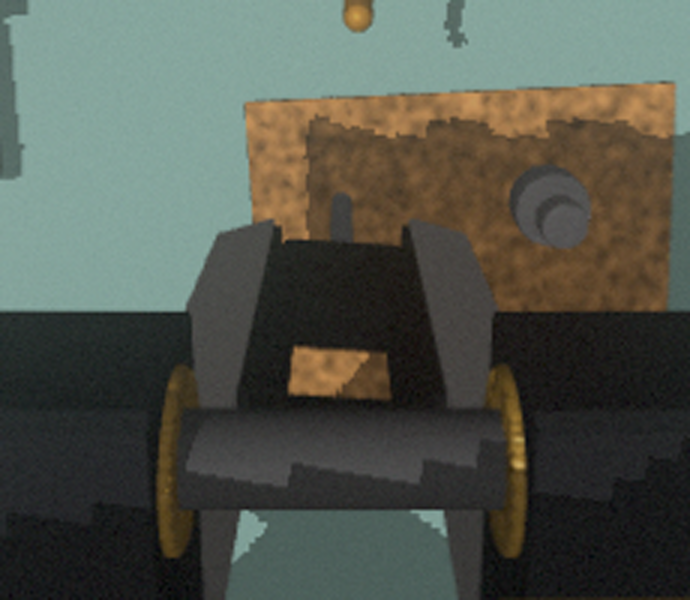

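Request:
servo_tool(commands=[0,0.0015,0.04,0,0,0,0.01,0,0.0015,0.062,0,0,0,0.01,0,0.0015,0.062,0,0,0,0.01,0.02,0.0025,0.062,0,0,0,0.01,0.04,0.0035,0.062,0,0,0,0.01,0.06,0.0045,0.062,0,0,0,0.01,0.0745,0.0053,0.062,0,0,0,0.01,0.0745,0.0053,0.062,0,0,0,0.01,0.0745,0.0053,0.062,0,0,0,0.01])

```text
time: 12.65
tool_pos: [0.6112, -0.2577, 0.1324]
ee_rot: [3.141, 0.0, 0.137]
wrist_force: [-0.4, 0.2, -0.8]
width: 0.0241
finger_force: 30.0
```

```bash
python3 go.py .6118 -.2563 .1150 7.83
```

```text
[0.0008, -0.0013, 0.0174] [0.01, 0.01, 0.0]
12.65 [ 0.6112 -0.2577  0.1324] [1.7999e+02 1.0000e-02 7.8300e+00] [-0.41  0.17 -0.79] [-0.48  0.37  1.2  -0.    1.57  0.95]
```

Request:
servo_tool(commands=[0.001,-0.001,0.01,0,0,0,0.01,0.001,-0.001,0.017,0,0,0,0.01,0.001,-0.001,0.017,0,0,0,0.01,0.001,-0.001,0.017,0,0,0,0.03,0.001,-0.001,0.017,0,0,0,0.06,0.001,-0.001,0.017,0,0,0,0.06,0.001,-0.001,0.017,0,0,0,0.06,0.001,-0.001,-0.03,0,0,0,0.06,0.001,-0.001,-0.08,0,0,0,0.06,0.001,-0.001,-0.13,0,0,0,0.06])

```text
time: 13.9
tool_pos: [0.6122, -0.2565, 0.2635]
ee_rot: [-3.142, -0.0, 0.137]
wrist_force: [0.5, -0.4, 0.4]
width: 0.0599
finger_force: 0.0
```

```bash
cat > find.py <<'E'
from h import *
def weights(s,zk=.03):
    out=[]
    for d in spotter.trace('w500',s):
        v,u=np.nonzero(d['region']); b=d['box']
        out.append((round(d['conf'],2),[round(float(x)) for x in b],pt(s,(b[0]+b[2]/2,b[1]+b[3]/2),zk)[:2].round(4)))
    return out
E
python3 - <<'E'
from find import *
s=snap('wrist'); print(weights(s)); print(spotter.trace('stylus',s)[0]['box'])
s=snap('top'); print(weights(s))
s=snap('scene'); print([ (x['conf'],x['box']) for x in spotter.trace('stylus',s)])
E
python3 go.py .46 -.35 .24 7.83
```

```text
[(0.69, [354, 245, 13, 25], array([ 0.5091, -0.3355])), (0.65, [299, 186, 29, 26], array([ 0.5826, -0.2599])), (0.4, [360, 319, 16, 2], array([ 0.4117, -0.3651]))]
[298.5, 182.3, 31.4, 32.1]
[(0.6, [303, 182, 64, 72], array([ 0.5812, -0.0254])), (0.53, [171, 194, 54, 64], array([0.5182, 0.4178])), (0.49, [426, 265, 18, 18], array([ 0.4248, -0.3583]))]
[(0.64, [231.3, 138.6, 9.5, 23.2])]
[-0.1629, 0.0723, 0.0197] [-0.15, 0.21, -0.0]
14.25 [ 0.6117 -0.2563  0.2593] [-179.85    0.21    7.83] [ 0.1  -0.25 -0.09] [-0.48  0.35  0.98  0.    1.82  0.95]
```

Request:
servo_tool(commands=[-0.05,0.01,-0.02,0,0,0,0.06,-0.11,0.04,0,0,0,0,0.06,-0.17,0.06,0.02,0,0,0,0.06,-0.225,0.06,0.02,0,0,0,0.06,-0.225,0.06,0.02,0,0,0,0.06,-0.225,0.06,0.02,0,0,0,0.06])

```text
time: 15.0
tool_pos: [0.3976, -0.3464, 0.2411]
ee_rot: [-3.14, 0.0, 0.136]
wrist_force: [1.1, -0.6, 0.4]
width: 0.0599
finger_force: 0.0
```

Run:
```python
from find import *
T,o=tool(); print(o['tool_pos'],np.degrees(o['ee_rot']))
s=snap('wrist'); print(weights(s))
cv2.imwrite('pics/w6.png',s['img'])
```

```text
[ 0.3976328  -0.34643253  0.24113097] [-1.79913066e+02  5.36678415e-03  7.80043711e+00]
[(0.83, [308, 135, 40, 40], array([ 0.4315, -0.3588])), (0.77, [314, 78, 24, 24], array([ 0.5054, -0.3449]))]
```

View pics/w6.png

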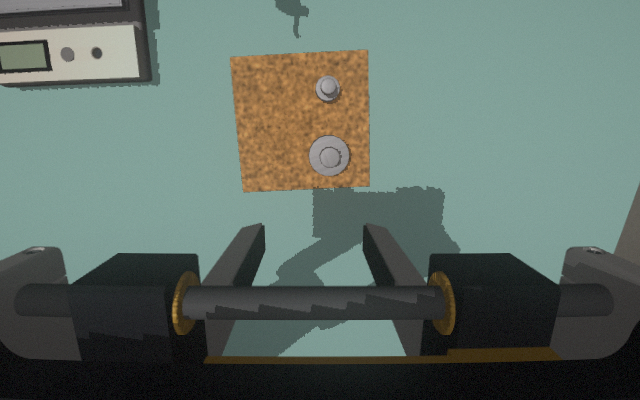

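Exactly two weights, the large w500 at (329,156) and the small w100 at (327,89).

```bash
python3 - <<'E'
from find import *
s=snap('wrist')
for d,(h,t) in zip(spotter.trace('w500',s)[:2],((.028,.048),(.017,.037))):
    b=d['box']; m=d['region'].astype(np.uint8); (c,r)=cv2.minEnclosingCircle(np.argwhere(m)[:,::-1].astype(np.float32).copy())
    p=pt(s,c,h+.003-.004); q=pt(s,(c[0]+r,c[1]),h+.003); print(c,r,p,'diam',2*np.linalg.norm((q-pt(s,c,h+.003))))
    x0,y0=[int(v) for v in b[:2]]
print('knobs',pt(s,(330,157),.051),pt(s,(327.5,87),.04))
E
python3 go.py .4315 -.359 .12 7.8
```

```text
(328.2376403808594, 155.96388244628906) 20.408769607543945 [ 0.4307913  -0.35911365  0.027     ] diam 0.049624622569473024
(327.4434509277344, 88.99469757080078) 12.801332473754883 [ 0.50948976 -0.34690669  0.016     ] diam 0.03061998211985059
knobs [ 0.4319756  -0.35988747  0.051     ] [ 0.50886007 -0.34602407  0.04      ]
[0.0305, 0.0171, 0.1219] [-0.02, -0.01, 0.14]
15.2 [ 0.3989 -0.3463  0.2419] [-1.7998e+02 -1.0000e-02  7.9400e+00] [-0.75  0.27  0.11] [-0.82  0.04  1.38  0.    1.73  0.61]
```

Request:
servo_tool(commands=[0.0305,0.0175,0.05,0,0,0,0.06,0.0305,0.0175,0.1,0,0,0,0.06,0.0305,0.0175,0.15,0,0,0,0.06,0.0305,0.0175,0.185,0,0,0,0.06,0.0305,0.0175,0.195,0,0,0,0.06,0.0305,0.0175,0.195,0,0,0,0.06,0.0305,0.0175,0.195,0,0,0,0.01,0.0305,0.0175,0.195,0,0,0,0.01,0.0305,0.0175,0.195,0,0,0,0.01,0.0305,0.0175,0.195,0,0,0,0.01])

```text
time: 16.45
tool_pos: [0.4303, -0.3602, 0.0476]
ee_rot: [3.141, -0.001, 0.137]
wrist_force: [0.4, -2.5, 0.2]
width: 0.0234
finger_force: 17.8
```

Request:
servo_tool(commands=[0,0,0,0,0,0,0.01,0,0,0,0,0,0,0.01,0,0,-0.02,0,0,0,0.01,0,0,-0.05,0,0,0,0.01,0,0,-0.1,0,0,0,0.01,0,0,-0.1,0,0,0,0.01,0,0,-0.1,0,0,0,0.01])

```text
time: 17.32
tool_pos: [0.4292, -0.3587, 0.1441]
ee_rot: [-3.138, 0.003, 0.137]
wrist_force: [0.6, 0.7, -5.6]
width: 0.0233
finger_force: 30.0
```

```bash
python3 go.py .615 -.05 .15 7.83
```

```text
[0.2262, -0.2805, -0.0054] [-0.23, 0.16, 0.0]
17.32 [ 0.4292 -0.3587  0.1441] [-1.7977e+02  1.6000e-01  7.8300e+00] [ 0.57  0.67 -5.55] [-0.8   0.14  1.46  0.    1.55  0.64]
```

Request:
servo_tool(commands=[0.02,-0.05,-0.01,0,0,0,0.01,0.05,-0.1,-0.01,0,0,0,0.01,0.08,-0.15,-0.01,0,0,0,0.01,0.12,-0.19,-0.01,0,0,0,0.01,0.16,-0.23,-0.01,0,0,0,0.01,0.2,-0.265,-0.01,0,0,0,0.01,0.226,-0.28,-0.005,0,0,0,0.01,0.226,-0.28,0.02,0,0,0,0.01,0.226,-0.28,0.02,0,0,0,0.01,0.226,-0.28,0.02,0,0,0,0.01])

```text
time: 18.58
tool_pos: [0.6149, -0.0518, 0.1253]
ee_rot: [-3.14, 0.003, 0.136]
wrist_force: [0.0, 0.0, -5.4]
width: 0.0231
finger_force: 30.0
```

```bash
python3 go.py .615 -.05 .0895 7.83
```

```text
[0.0004, -0.0017, 0.0358] [-0.07, 0.18, -0.03]
18.57 [ 0.6149 -0.0518  0.1253] [-179.93    0.18    7.8 ] [ 0.03  0.01 -5.38] [-0.18  0.27  1.34  0.    1.53  1.26]
```

Request:
servo_tool(commands=[0,0,0.02,0,0,0,0.01,0,0,0.03,0,0,0,0.01,0,0,0.034,0,0,0,0.01,0,0,0.036,0,0,0,0.01,0,0,0.036,0,0,0,0.01])

```text
time: 19.2
tool_pos: [0.6162, -0.0518, 0.0916]
ee_rot: [3.141, -0.001, 0.137]
wrist_force: [-0.6, 0.3, -5.2]
width: 0.0231
finger_force: 30.0
```

Request:
servo_tool(commands=[0,0,0.001,0,0,0,0.01,0,0,0.002,0,0,0,0.01,0,0,0.0025,0,0,0,0.01,0,0,0.0025,0,0,0,0.01])

```text
time: 19.7
tool_pos: [0.6167, -0.0518, 0.0906]
ee_rot: [3.141, -0.003, 0.137]
wrist_force: [-2.2, 0.5, 5.7]
width: 0.0231
finger_force: 30.0
```

Contact at last. Release and go back over the mat.

Request:
servo_tool(commands=[0,0,-0.001,0,0,0,0.03,0,0,-0.001,0,0,0,0.05,0,0,-0.001,0,0,0,0.05,0,0,-0.03,0,0,0,0.05,0,0,-0.08,0,0,0,0.05,0,0,-0.15,0,0,0,0.05,0,0,-0.15,0,0,0,0.05])

```text
time: 20.58
tool_pos: [0.6183, -0.052, 0.2454]
ee_rot: [3.138, -0.011, 0.137]
wrist_force: [0.3, 0.1, -0.7]
width: 0.0502
finger_force: 0.0
```

```bash
python3 go.py .43 -.33 .241 7.83
python3 - <<'E'
from find import *
s=snap('wrist'); print(weights(s,.06),weights(snap('scene'),.07))
E
```

```text
[-0.2245, 0.2497, 0.0027] [0.2, -0.65, 0.01]
20.57 [ 0.6183 -0.052   0.2454] [179.8   -0.65   7.84] [ 0.26  0.11 -0.69] [-0.18  0.23  1.15  0.    1.75  1.26]
[(0.65, [291, 164, 43, 46], array([ 0.6164, -0.0511])), (0.6, [481, 211, 84, 45], array([ 0.5942, -0.314 ]))] [(0.8, [279, 194, 22, 20], array([ 0.623 , -0.0462])), (0.57, [238, 151, 12, 11], array([ 0.5587, -0.2901]))]
```

Request:
servo_tool(commands=[-0.04,0.04,0,0,0,0,0.05,-0.08,0.09,0,0,0,0,0.05,-0.13,0.13,0,0,0,0,0.05,-0.17,0.17,0,0,0,0,0.05,-0.2,0.21,0,0,0,0,0.05,-0.224,0.25,0,0,0,0,0.05,-0.224,0.25,0.002,0,0,0,0.05,-0.224,0.25,0.002,0,0,0,0.05])

```text
time: 21.78
tool_pos: [0.4277, -0.3289, 0.2342]
ee_rot: [-3.138, 0.002, 0.137]
wrist_force: [0.6, 1.1, -0.7]
width: 0.0504
finger_force: 0.0
```

Run:
```python
from find import *
from go import go
s=snap('wrist'); print(weights(s,.017))
for d in spotter.trace('w100',s):
    if d['conf']<.5: continue
    (c,r)=cv2.minEnclosingCircle(np.argwhere(d['region'])[:,::-1].astype(np.float32).copy())
    p=pt(s,c,.016); q=pt(s,(c[0]+r,c[1]),.02); print(d['conf'],c,r,p,2*np.linalg.norm(q-pt(s,c,.02)), go(p[0],p[1],.0355,7.83))
T,o=tool();print(o['tool_pos'])
```

```text
[(0.76, [327, 103, 22, 27], array([ 0.5067, -0.3462]))]
0.76 (338.406982421875, 114.80232238769531) 12.901162147521973 [ 0.50931975 -0.34610678  0.016     ] 0.030753709049958753 ([0.0776, 0.0288, 0.2003], [-0.07, 0.03, 0.12])
[ 0.42859298 -0.32854408  0.23588976]
```

Request:
servo_tool(commands=[0.0775,0.029,0.03,0,0,0,0.05,0.0775,0.029,0.08,0,0,0,0.05,0.0775,0.029,0.13,0,0,0,0.05,0.0775,0.029,0.18,0,0,0,0.05,0.0775,0.029,0.197,0,0,0,0.05,0.0775,0.029,0.2,0,0,0,0.05,0.0775,0.029,0.2,0,0,0,0.05,0.0775,0.029,0.2,0,0,0,0.01,0.0775,0.029,0.2,0,0,0,0.01,0.0775,0.029,0.2,0,0,0,0.01])

```text
time: 23.18
tool_pos: [0.5091, -0.3484, 0.0373]
ee_rot: [3.141, -0.001, 0.137]
wrist_force: [-1.0, 0.7, -0.2]
width: 0.0236
finger_force: 0.0
```

Request:
servo_tool(commands=[0,0,0,0,0,0,0.01,0,0,0,0,0,0,0.01])

```text
time: 23.42
tool_pos: [0.5089, -0.3481, 0.0369]
ee_rot: [3.141, -0.0, 0.137]
wrist_force: [0.1, 0.5, 0.9]
width: 0.0172
finger_force: 30.0
```

Request:
servo_tool(commands=[0,0,-0.02,0,0,0,0.01,0,0,-0.05,0,0,0,0.01,0,0,-0.1,0,0,0,0.01,0,0,-0.11,0,0,0,0.01,0,0,-0.11,0,0,0,0.01])

```text
time: 24.05
tool_pos: [0.5091, -0.3483, 0.1476]
ee_rot: [3.14, -0.001, 0.137]
wrist_force: [0.4, 0.1, -1.0]
width: 0.0175
finger_force: 30.0
```

```bash
python3 go.py .605 .02 .14 7.83
```

```text
[0.1452, -0.3518, 0.0073] [0.08, -0.08, 0.0]
24.05 [ 0.5091 -0.3483  0.1476] [ 1.7992e+02 -8.0000e-02  7.8300e+00] [ 0.42  0.11 -0.99] [-0.69  0.26  1.31  0.    1.57  0.74]
```

Request:
servo_tool(commands=[0,-0.05,0,0,0,0,0.01,0,-0.1,0,0,0,0,0.01,0.01,-0.15,0,0,0,0,0.01,0.04,-0.2,0,0,0,0,0.01,0.07,-0.25,0,0,0,0,0.01,0.11,-0.3,0,0,0,0,0.01,0.145,-0.352,0.007,0,0,0,0.01,0.145,-0.352,0.03,0,0,0,0.01,0.145,-0.352,0.03,0,0,0,0.01,0.145,-0.352,0.03,0,0,0,0.01])

```text
time: 25.3
tool_pos: [0.6038, 0.0198, 0.1156]
ee_rot: [-3.141, 0.002, 0.136]
wrist_force: [-0.1, 0.2, -0.2]
width: 0.0171
finger_force: 30.0
```

```bash
python3 go.py .605 .02 .080 7.83
```

```text
[0.0013, 0.0, 0.0356] [-0.02, 0.12, -0.05]
25.3 [0.6038 0.0198 0.1156] [-1.7998e+02  1.2000e-01  7.7800e+00] [-0.08  0.24 -0.18] [-0.06  0.25  1.39 -0.    1.51  1.37]
```

Request:
servo_tool(commands=[0,0,0.02,0,0,0,0.01,0,0,0.03,0,0,0,0.01,0,0,0.034,0,0,0,0.01,0,0,0.0355,0,0,0,0.01,0,0,0.0365,0,0,0,0.01,0,0,0.0365,0,0,0,0.01])

```text
time: 26.05
tool_pos: [0.6048, 0.0204, 0.0805]
ee_rot: [3.142, -0.001, 0.137]
wrist_force: [0.6, 0.1, -0.6]
width: 0.0171
finger_force: 30.0
```

Request:
servo_tool(commands=[0,0,0.001,0,0,0,0.01,0,0,0.0015,0,0,0,0.01,0,0,0.0015,0,0,0,0.01])

```text
time: 26.42
tool_pos: [0.605, 0.0205, 0.0799]
ee_rot: [3.141, -0.002, 0.137]
wrist_force: [-1.5, 0.5, 4.7]
width: 0.0174
finger_force: 30.0
```

Request:
servo_tool(commands=[0,0,-0.001,0,0,0,0.03,0,0,-0.001,0,0,0,0.045,0,0,-0.001,0,0,0,0.045,0,0,-0.04,0,0,0,0.045,0,0,-0.09,0,0,0,0.05,0,0,-0.15,0,0,0,0.06,0,0,-0.21,0,0,0,0.06,-0.02,0.05,-0.24,0,0,0,0.06,-0.04,0.1,-0.24,0,0,0,0.06,-0.06,0.15,-0.24,0,0,0,0.06])

```text
time: 27.68
tool_pos: [0.5653, -0.1377, 0.319]
ee_rot: [3.141, -0.001, 0.137]
wrist_force: [-0.2, -0.8, -0.7]
width: 0.0599
finger_force: 0.0
```

```bash
python3 go.py .541 -.256 .319 7.83
python3 - <<'E'
from find import *
s=snap('wrist'); print(weights(s,.065),weights(snap('scene'),.07))
E
```

```text
[-0.0403, 0.1138, 0.0001] [0.04, -0.07, 0.04]
27.68 [ 0.5653 -0.1377  0.319 ] [ 1.7996e+02 -7.0000e-02  7.8700e+00] [-0.16 -0.82 -0.66] [-0.34  0.16  1.09  0.    1.89  1.1 ]
[(0.84, [189, 122, 26, 19], array([0.6032, 0.0192])), (0.63, [238, 111, 37, 35], array([ 0.6174, -0.0537])), (0.15, [267, 0, 31, 35], array([ 0.756 , -0.0719]))] [(0.86, [280, 194, 19, 18], array([ 0.6213, -0.0488])), (0.44, [308, 207, 13, 19], array([0.6173, 0.0296]))]
```

Request:
servo_tool(commands=[-0.04,0.06,0,0,0,0,0.06,-0.04,0.108,0,0,0,0,0.06,-0.04,0.108,0,0,0,0,0.06,-0.04,0.108,0,0,0,0,0.06])

```text
time: 28.38
tool_pos: [0.5412, -0.2474, 0.3182]
ee_rot: [-3.14, 0.0, 0.138]
wrist_force: [-0.6, 0.1, -0.8]
width: 0.0602
finger_force: 0.0
```

Run:
```python
from h import *
from go import go
s=snap('wrist'); p=lambda u,v,z:pt(s,(u,v),z).round(4)
d=spotter.trace('stylus',s)[0]; print(d['conf'],d['box'])
v,u=np.nonzero(d['region']); print('sty',p(u.mean(),v.mean(),.168),p(u.min(),v.mean(),.174),p(u.max(),v.mean(),.174))
print(go(.6118,-.2563,.1150,7.83))
```

```text
0.73 [320.9, 116.7, 23.0, 16.1]
sty [ 0.6118 -0.2556  0.168 ] [ 0.61   -0.2431  0.174 ] [ 0.6134 -0.2674  0.174 ]
([0.0685, 0.0192, 0.2038], [-0.02, -0.03, 0.16])
```

Request:
servo_tool(commands=[0.0685,0.0185,0.02,0,0,0,0.06,0.0685,0.0185,0.05,0,0,0,0.06,0.0685,0.0185,0.1,0,0,0,0.06,0.0685,0.0185,0.15,0,0,0,0.06,0.0685,0.0185,0.19,0,0,0,0.06,0.0685,0.0185,0.204,0,0,0,0.06,0.0685,0.0185,0.204,0,0,0,0.06,0.0685,0.0185,0.204,0,0,0,0.06])

```text
time: 29.48
tool_pos: [0.6125, -0.258, 0.1175]
ee_rot: [3.139, -0.004, 0.137]
wrist_force: [0.7, -0.0, -0.3]
width: 0.0599
finger_force: 0.0
```

Request:
servo_tool(commands=[0,0,0,0,0,0,0.01,0,0,0,0,0,0,0.01,0,0,0,0,0,0,0.01,0,0,0,0,0,0,0.01,0,0,0,0,0,0,0.01])

```text
time: 30.1
tool_pos: [0.6109, -0.2578, 0.1146]
ee_rot: [-3.141, 0.0, 0.137]
wrist_force: [-1.2, -0.6, 0.7]
width: 0.0237
finger_force: 30.0
```

Request:
servo_tool(commands=[0,0,-0.01,0,0,0,0.01,0,0,-0.017,0,0,0,0.01,0,0,-0.017,0,0,0,0.01,-0.02,-0.002,-0.017,0,0,0,0.01,-0.04,-0.0035,-0.017,0,0,0,0.01,-0.06,-0.005,-0.017,0,0,0,0.01,-0.075,-0.005,-0.017,0,0,0,0.01,-0.075,-0.005,-0.05,0,0,0,0.01,-0.075,-0.005,-0.08,0,0,0,0.01,-0.075,-0.005,-0.08,0,0,0,0.01])

```text
time: 31.35
tool_pos: [0.5373, -0.264, 0.1979]
ee_rot: [3.137, -0.005, 0.137]
wrist_force: [0.9, -0.0, -0.8]
width: 0.0242
finger_force: 30.0
```

```bash
python3 go.py .512 -.0785 .102 7.83
```

```text
[-0.0003, -0.1876, 0.0951] [0.24, -0.31, -0.0]
31.35 [ 0.5373 -0.264   0.1979] [179.76  -0.31   7.83] [ 0.89 -0.05 -0.8 ] [-0.55  0.19  1.29  0.    1.65  0.88]
```

Request:
servo_tool(commands=[0,-0.06,0,0,0,0,0.01,0,-0.12,0,0,0,0,0.01,0,-0.187,0.01,0,0,0,0.01,0,-0.187,0.05,0,0,0,0.01,0,-0.187,0.08,0,0,0,0.01,0,-0.187,0.093,0,0,0,0.01,0,-0.187,0.093,0,0,0,0.01,0,-0.187,0.093,0,0,0,0.01])

```text
time: 32.35
tool_pos: [0.5114, -0.0783, 0.1027]
ee_rot: [3.141, -0.002, 0.136]
wrist_force: [-0.7, -0.0, -0.4]
width: 0.0242
finger_force: 30.0
```

Run:
```python
from h import *
T,o=tool(); print(o['tool_pos'],o['wrist_force'],o['width'],np.degrees(o['ee_rot']))
s=snap('wrist'); tip=T[:3,3]-[0,0,.0535]
u,v=proj(s,[.512,-.079,.034]).astype(int); print(proj(s,tip),u-70,v-50)
cv2.imwrite('pics/w7.png',cv2.resize(s['img'][v-50:v+50,u-70:u+70],(798,570),interpolation=cv2.INTER_CUBIC))
```

```text
[ 0.51138741 -0.07829133  0.10272218] [-0.71025116 -0.03572874 -0.36468476] 0.024152034081930843 [ 1.79957776e+02 -1.16098167e-01  7.80153813e+00]
[314.61290717 216.99894774] 245 160
```

View pics/w7.png

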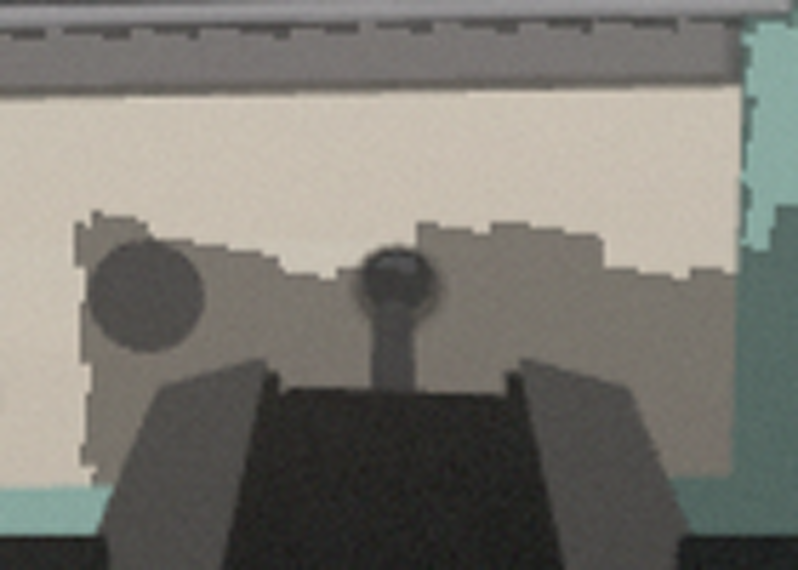

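The hole is at crop (397,285) and the shaft at x≈394, aligned as in the first press. Pressing again.

Request:
servo_tool(commands=[0,0,0.01,0,0,0,0.01,0,0,0.016,0,0,0,0.01,0,0,0.019,0,0,0,0.01,0,0,0.021,0,0,0,0.01,0,0,0.022,0,0,0,0.01,0,0,0.0225,0,0,0,0.01,0,0,0.023,0,0,0,0.01,0,0,0.024,0,0,0,0.01,0,0,0.0245,0,0,0,0.01,0,0,0.0245,0,0,0,0.01])

```text
time: 33.65
tool_pos: [0.5105, -0.0778, 0.0791]
ee_rot: [3.141, -0.0, 0.137]
wrist_force: [-5.0, 1.0, 11.4]
width: 0.0238
finger_force: 30.0
```

Request:
servo_tool(commands=[0,0,-0.03,0,0,0,0.01,0,0,-0.07,0,0,0,0.01,0,0,-0.118,0,0,0,0.01,0,0.06,-0.118,0,0,0,0.01,0,0.12,-0.118,0,0,0,0.01,0,0.187,-0.118,0,0,0,0.01,0,0.187,-0.118,0,0,0,0.01,0,0.187,-0.118,0,0,0,0.01,0,0.187,-0.118,0,0,0,0.01])

```text
time: 34.78
tool_pos: [0.5362, -0.2616, 0.1951]
ee_rot: [-3.141, -0.0, 0.138]
wrist_force: [0.6, -0.2, -0.8]
width: 0.0242
finger_force: 30.0
```

```bash
python3 go.py .5375 -.2637 .1325 7.83
python3 - <<'E'
from find import *
print(weights(snap('scene'),.07))
E
```

```text
[0.001, 0.0022, 0.0626] [-0.03, -0.03, 0.1]
34.77 [ 0.5362 -0.2616  0.1951] [-1.7997e+02 -3.0000e-02  7.9300e+00] [ 0.62 -0.2  -0.81] [-0.55  0.2   1.29  0.    1.66  0.88]
[(0.71, [306, 209, 17, 14], array([0.6178, 0.0299])), (0.68, [280, 193, 20, 17], array([ 0.616 , -0.0523]))]
```

Request:
servo_tool(commands=[0.001,0.002,0.04,0,0,0,0.01,0.001,0.002,0.063,0,0,0,0.01,0.001,0.002,0.063,0,0,0,0.01,0.02,0.0025,0.063,0,0,0,0.01,0.04,0.0035,0.063,0,0,0,0.01,0.06,0.0045,0.063,0,0,0,0.01,0.0755,0.0055,0.063,0,0,0,0.01,0.0755,0.0055,0.063,0,0,0,0.01,0.0755,0.0055,0.063,0,0,0,0.01])

```text
time: 36.0
tool_pos: [0.6115, -0.2581, 0.1332]
ee_rot: [3.141, -0.001, 0.137]
wrist_force: [0.2, 0.2, 0.3]
width: 0.0239
finger_force: 30.0
```

```bash
python3 go.py .6118 -.2570 .1150 7.83
```

```text
[0.0004, -0.0011, 0.0182] [0.05, -0.05, 0.02]
36.0 [ 0.6115 -0.2581  0.1332] [ 1.7995e+02 -5.0000e-02  7.8500e+00] [0.17 0.21 0.32] [-0.48  0.37  1.2  -0.    1.57  0.95]
```

Request:
servo_tool(commands=[0,-0.001,0.01,0,0,0,0.01,0,-0.001,0.018,0,0,0,0.01,0,-0.001,0.018,0,0,0,0.01,0,-0.001,0.018,0,0,0,0.03,0,-0.001,0.018,0,0,0,0.06,0,-0.001,0.018,0,0,0,0.06,0,-0.001,0.018,0,0,0,0.06,0,-0.001,-0.03,0,0,0,0.06,0,-0.001,-0.08,0,0,0,0.06,0,-0.001,-0.13,0,0,0,0.06])

```text
time: 37.25
tool_pos: [0.6113, -0.2571, 0.2635]
ee_rot: [-3.141, 0.0, 0.137]
wrist_force: [0.7, -1.3, 0.5]
width: 0.0601
finger_force: 0.0
```

```bash
python3 - <<'E'
from find import *
s=snap('wrist'); print(spotter.trace('stylus',s)[0]['box'],s['E'][:3,3])
s=snap('scene'); print([ (x['conf'],x['box']) for x in spotter.trace('stylus',s)])
E
python3 go.py .54 -.02 .27 7.83
```

```text
[300.1, 187.4, 29.6, 24.0] [ 0.67650546 -0.24740568  0.43143434]
[(0.53, [231.9, 138.0, 10.2, 26.1])]
[-0.0389, -0.2451, -0.0069] [0.11, -0.16, 0.0]
37.45 [ 0.6119 -0.2575  0.2637] [ 1.7989e+02 -1.6000e-01  7.8300e+00] [ 0.86 -0.05 -0.22] [-0.48  0.34  0.97  0.    1.82  0.95]
```

Stylus hung. Now a closer view of the weights on the platform.

Request:
servo_tool(commands=[0,-0.06,-0.02,0,0,0,0.05,-0.02,-0.12,-0.02,0,0,0,0.05,-0.04,-0.18,-0.01,0,0,0,0.05,-0.04,-0.245,-0.007,0,0,0,0.05,-0.04,-0.245,-0.007,0,0,0,0.05,-0.04,-0.245,-0.007,0,0,0,0.05])

```text
time: 38.2
tool_pos: [0.538, -0.02, 0.2674]
ee_rot: [-3.141, 0.003, 0.137]
wrist_force: [0.8, -1.0, 0.5]
width: 0.0502
finger_force: 0.0
```

Run:
```python
from h import *
from go import go
T,o=tool();print(o['tool_pos'])
s=snap('wrist')
for d in spotter.trace('w100',s):
    if d['conf']<.5: continue
    (c,r)=cv2.minEnclosingCircle(np.argwhere(d['region'])[:,::-1].astype(np.float32).copy())
    p=pt(s,c,.065); q=pt(s,(c[0]+r,c[1]),.065); print(d['conf'],c,r,p,2*np.linalg.norm(q-p), go(p[0],p[1],.08,7.83))
```

```text
[ 0.53795507 -0.01995722  0.26735635]
0.87 (287.0625, 119.1875) 12.846853256225586 [0.6059129  0.02129536 0.065     ] 0.029767336247148935 ([0.0729, -0.033, 0.1878], [0.0, 0.11, -0.09])
0.73 (350.4931640625, 117.62174987792969) 22.824968338012695 [ 0.61772454 -0.05120041  0.065     ] 0.05292575331019622 ([0.0748, 0.0404, 0.1878], [0.0, 0.11, -0.09])
```

Request:
servo_tool(commands=[0.0725,-0.033,0.03,0,0,0,0.05,0.0725,-0.033,0.06,0,0,0,0.05,0.0725,-0.033,0.11,0,0,0,0.05,0.0725,-0.033,0.16,0,0,0,0.05,0.0725,-0.033,0.185,0,0,0,0.05,0.0725,-0.033,0.188,0,0,0,0.05,0.0725,-0.033,0.188,0,0,0,0.05,0.0725,-0.033,0.188,0,0,0,0.05])

```text
time: 39.3
tool_pos: [0.6072, 0.022, 0.0833]
ee_rot: [3.141, -0.004, 0.136]
wrist_force: [-1.4, -0.8, -0.1]
width: 0.0499
finger_force: 0.0
```

Request:
servo_tool(commands=[0,0,0,0,0,0,0.01,0,0,0,0,0,0,0.01,0,0,0,0,0,0,0.01,0,0,0,0,0,0,0.01,0,0,0,0,0,0,0.01])

```text
time: 39.92
tool_pos: [0.6058, 0.0225, 0.0812]
ee_rot: [3.141, -0.0, 0.137]
wrist_force: [-0.5, -0.4, 0.7]
width: 0.017
finger_force: 30.0
```

Request:
servo_tool(commands=[0,0,-0.01,0,0,0,0.01,0,0,-0.04,0,0,0,0.01,0,0,-0.09,0,0,0,0.01,0,0,-0.14,0,0,0,0.01,0,0,-0.18,0,0,0,0.01,0,0,-0.2,0,0,0,0.01,0,0,-0.2,0,0,0,0.01])

```text
time: 40.8
tool_pos: [0.6065, 0.0227, 0.2839]
ee_rot: [3.141, -0.005, 0.137]
wrist_force: [0.6, 0.4, -1.9]
width: 0.0171
finger_force: 30.0
```

```bash
python3 go.py .418 .255 .28 55.5
```

```text
[-0.155, -0.2558, 0.003] [0.16, -0.26, -47.66]
40.8 [0.6065 0.0227 0.2839] [179.96  -0.29   7.84] [ 0.56  0.4  -1.87] [-0.06  0.21  1.1   0.    1.83  1.38]
```

Request:
servo_tool(commands=[-0.04,-0.05,0,0,0,-10,0.01,-0.08,-0.1,0,0,0,-20,0.01,-0.11,-0.15,0,0,0,-30,0.01,-0.14,-0.2,0,0,0,-40,0.01,-0.155,-0.256,0.003,0,0,-47.7,0.01,-0.155,-0.256,0.003,0,0,-47.7,0.01,-0.155,-0.256,0.003,0,0,-47.7,0.01,-0.155,-0.256,0.003,0,0,-47.7,0.01])

```text
time: 41.8
tool_pos: [0.4178, 0.254, 0.2774]
ee_rot: [-3.141, 0.001, 0.967]
wrist_force: [-0.1, 0.2, -0.9]
width: 0.0172
finger_force: 30.0
```

Run:
```python
from h import *
T,o=tool();print(o['tool_pos'],np.degrees(o['ee_rot']))
s=snap('wrist'); cv2.imwrite('pics/w8.png',s['img'])
```

```text
[0.41777815 0.25396429 0.27742579] [-1.79978970e+02  6.86429237e-02  5.53906053e+01]
```

View pics/w8.png

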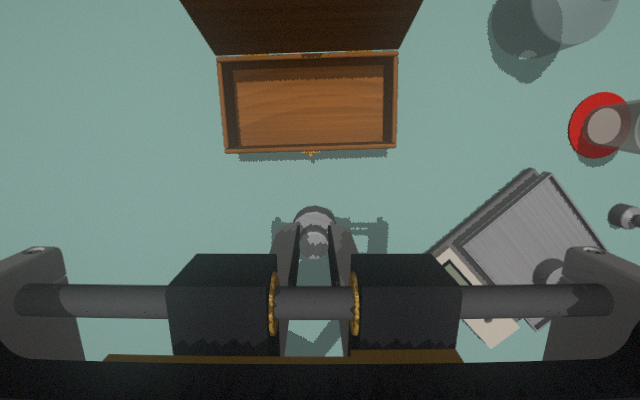

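The box's rim corners are at (217,58), (397,52), (397,149) and (224,153). The w100 hangs upright in the jaws at (313,230), and the lid is open beyond.

Run:
```python
from h import *
from go import go
s=snap('wrist'); p=lambda u,v,z:pt(s,(u,v),z).round(4)
c=np.array([p(217,58,.062),p(397,52,.062),p(397,149,.062),p(224,153,.062)]); print(c,c.mean(0))
for i in range(4): d=c[(i+1)%4]-c[i]; print(np.linalg.norm(d),np.degrees(np.arctan2(d[1],d[0])))
f=np.array([p(239,81,.006),p(384,80,.006),p(384,145,.006)]); print('floor',f)
```

```text
[[0.4068 0.4366 0.062 ]
 [0.5816 0.3235 0.062 ]
 [0.5236 0.2286 0.062 ]
 [0.3458 0.3455 0.062 ]] [0.46445 0.33355 0.062  ]
0.20819858308835823 -32.903883818224685
0.11122054666292558 -121.43200768198876
0.2127873351494397 146.67586769595152
0.1096367183018536 56.19397861357703
floor [[0.4061 0.4152 0.006 ]
 [0.5671 0.3054 0.006 ]
 [0.5214 0.2319 0.006 ]]
```

```bash
cat > fitbox.py <<'E'
from h import *
from scipy.optimize import minimize
def edge(s):
    g=cv2.GaussianBlur(s['img'],(0,0),1.0).astype(np.float32)
    m=sum(np.hypot(cv2.Sobel(g[...,i],cv2.CV_32F,1,0),cv2.Sobel(g[...,i],cv2.CV_32F,0,1)) for i in range(3)); return np.minimum(m,300)
def pts():
    P=[];n=np.linspace(-1,1,40)
    for x,y,z in((.056,.106,.062),):
        for t in n: P+=[(-x,y*t,z),(x*t,y,z),(x*t,-y,z)]
    for x,y,z in((.05,.1,.062),):
        for t in n: P+=[(-x,y*t,z),(x*t,y,z),(x*t,-y,z)]
    return np.array(P)
P=pts()
def score(q,im):
    c,sn=np.cos(q[2]),np.sin(q[2]); W=np.c_[q[0]+c*P[:,0]-sn*P[:,1],q[1]+sn*P[:,0]+c*P[:,1],P[:,2]]
    t=0
    for s,e in im:
        uv=np.array([proj(s,w) for w in W],np.float32); t+=cv2.remap(e,uv[:,0:1].copy(),uv[:,1:2].copy(),1).mean()
    return -t
def fit(names):
    im=[(s,edge(s)) for s in map(snap,names)]
    best=min(((score((x,y,a),im),x,y,a) for x in np.arange(.452,.48,.004) for y in np.arange(.312,.345,.004) for a in np.radians([54,55.5,57,58.5])))
    r=minimize(score,best[1:],args=(im,),method='Nelder-Mead',options=dict(initial_simplex=[np.array(best[1:])+d for d in np.vstack([np.zeros(3),np.diag([.003,.003,.02])])]))
    return r.x[:2].round(4),np.degrees(r.x[2]).round(2),round(r.fun,1)
if __name__=='__main__':
    for n in (['wrist'],['top'],['scene'],['wrist','top','scene']): print(n,fit(n))
E
python3 fitbox.py
```

```text
['wrist'] (array([0.4673, 0.339 ]), np.float64(57.42), np.float64(-246.6))
['top'] (array([0.4602, 0.3186]), np.float64(57.51), np.float64(-201.7))
['scene'] (array([0.466 , 0.3325]), np.float64(57.31), np.float64(-230.6))
['wrist', 'top', 'scene'] (array([0.4646, 0.3345]), np.float64(57.3), np.float64(-633.2))
```

```bash
python3 go.py .5012 .2986 .16 57.3
```

```text
[0.0835, 0.0441, 0.1181] [0.0, -0.01, -1.81]
42.2 [0.4175 0.2548 0.2781] [ 1.800e+02 -1.000e-02  5.549e+01] [-0.28 -0.34 -1.19] [ 0.43 -0.05  1.39  0.    1.8   1.03]
```

Request:
servo_tool(commands=[0.04,0.022,0.02,0,0,-1.8,0.01,0.0835,0.044,0.07,0,0,-1.8,0.01,0.0835,0.044,0.118,0,0,-1.8,0.01,0.0835,0.044,0.17,0,0,-1.8,0.01,0.0835,0.044,0.21,0,0,-1.8,0.01,0.0835,0.044,0.228,0,0,-1.8,0.01,0.0835,0.044,0.233,0,0,-1.8,0.01,0.0835,0.044,0.235,0,0,-1.8,0.01,0.0835,0.044,0.235,0,0,-1.8,0.01])

```text
time: 43.32
tool_pos: [0.502, 0.2996, 0.0451]
ee_rot: [3.14, -0.003, 1.001]
wrist_force: [0.3, 0.2, -1.6]
width: 0.0175
finger_force: 30.0
```

Request:
servo_tool(commands=[0,0,0.001,0,0,0,0.01,0,0,0.0025,0,0,0,0.01,0,0,0.0035,0,0,0,0.01,0,0,0.0035,0,0,0,0.01])

```text
time: 43.82
tool_pos: [0.5015, 0.2993, 0.0411]
ee_rot: [3.141, -0.002, 1.001]
wrist_force: [-1.7, -0.1, 5.1]
width: 0.0173
finger_force: 30.0
```

Contact with the box floor. Releasing and lifting.

Request:
servo_tool(commands=[0,0,-0.001,0,0,0,0.03,0,0,-0.001,0,0,0,0.045,0,0,-0.001,0,0,0,0.045,0,0,-0.03,0,0,0,0.045,0,0,-0.08,0,0,0,0.045,0,0,-0.14,0,0,0,0.045,0,0,-0.2,0,0,0,0.05,0,0,-0.23,0,0,0,0.05,0,0,-0.23,0,0,0,0.05])

```text
time: 44.95
tool_pos: [0.502, 0.2996, 0.2729]
ee_rot: [3.138, -0.006, 1.001]
wrist_force: [0.3, 0.1, -0.8]
width: 0.0497
finger_force: 0.0
```

```bash
python3 go.py .55 -.02 .27 7.83
python3 - <<'E'
from find import *
print(weights(snap('wrist'),.02)); print(weights(snap('scene'),.07))
E
```

```text
[-0.2431, 0.213, 0.0022] [0.04, -0.39, 49.5]
44.95 [0.502  0.2996 0.2729] [179.8   -0.33  57.33] [ 0.27  0.05 -0.76] [0.44 0.16 1.18 0.   1.8  1.01]
[(0.82, [303, 169, 21, 21], array([0.5004, 0.2968])), (0.51, [375, 232, 178, 124], array([0.5971, 0.0247])), (0.4, [528, 339, 7, 10], array([ 0.6525, -0.1178]))]
[(0.78, [281, 194, 22, 22], array([ 0.623 , -0.0394])), (0.75, [423, 249, 13, 18], array([0.552 , 0.3128]))]
```

Request:
servo_tool(commands=[-0.05,0.045,0,0,0,10,0.05,-0.1,0.09,0,0,0,20,0.05,-0.14,0.13,0,0,0,30,0.05,-0.19,0.17,0,0,0,40,0.05,-0.22,0.2,0,0,0,49.5,0.05,-0.243,0.213,0.002,0,0,49.5,0.05,-0.243,0.213,0.002,0,0,49.5,0.05,-0.243,0.213,0.002,0,0,49.5,0.05,-0.243,0.213,0.002,0,0,49.5,0.05])

```text
time: 46.28
tool_pos: [0.5488, -0.0191, 0.2672]
ee_rot: [-3.141, 0.001, 0.139]
wrist_force: [-0.0, -0.4, 0.3]
width: 0.0499
finger_force: 0.0
```

Run:
```python
from h import *
from go import go
T,o=tool();print(o['tool_pos'],np.degrees(o['ee_rot']))
s=snap('wrist')
for d in spotter.trace('w500',s):
    if d['conf']<.4: continue
    (c,r)=cv2.minEnclosingCircle(np.argwhere(d['region'])[:,::-1].astype(np.float32).copy())
    p=pt(s,c,.07); q=pt(s,(c[0]+r,c[1]),.074); print(d['conf'],c,r,p,2*np.linalg.norm(q-pt(s,c,.074)), go(p[0],p[1],.09,7.83))
```

```text
[ 0.5488436  -0.01914035  0.26720682] [-1.79964642e+02  2.90817989e-02  7.94095022e+00]
0.96 (80.0, 178.5) 17.356653213500977 [0.51462061 0.26407671 0.07      ] 0.043436754443053394 ([0.0051, -0.2854, 0.1776], [-0.01, -0.0, 0.11])
0.57 (349.7809753417969, 127.78276824951172) 22.653242111206055 [ 0.61757908 -0.05061497  0.07      ] 0.05159338205826025 ([0.0636, 0.0405, 0.1775], [-0.01, -0.0, 0.11])
```

Request:
servo_tool(commands=[0.0635,0.041,0.03,0,0,0,0.05,0.0635,0.041,0.06,0,0,0,0.05,0.0635,0.041,0.11,0,0,0,0.05,0.0635,0.041,0.155,0,0,0,0.05,0.0635,0.041,0.174,0,0,0,0.05,0.0635,0.041,0.177,0,0,0,0.05,0.0635,0.041,0.177,0,0,0,0.05,0.0635,0.041,0.177,0,0,0,0.05])

```text
time: 47.38
tool_pos: [0.6189, -0.0526, 0.0933]
ee_rot: [3.14, -0.004, 0.137]
wrist_force: [0.9, 0.0, 0.3]
width: 0.05
finger_force: 0.0
```

Request:
servo_tool(commands=[0,0,0,0,0,0,0.01,0,0,0,0,0,0,0.01,0,0,0,0,0,0,0.01,0,0,0,0,0,0,0.01,0,0,0,0,0,0,0.01])

```text
time: 48.0
tool_pos: [0.6175, -0.0518, 0.0908]
ee_rot: [-3.141, -0.0, 0.137]
wrist_force: [-0.8, 3.0, 1.8]
width: 0.0231
finger_force: 30.0
```

Request:
servo_tool(commands=[0,0,-0.01,0,0,0,0.01,0,0,-0.04,0,0,0,0.01,0,0,-0.09,0,0,0,0.01,0,0,-0.14,0,0,0,0.01,0,0,-0.18,0,0,0,0.01,0,0,-0.19,0,0,0,0.01,0,0,-0.19,0,0,0,0.01])

```text
time: 48.88
tool_pos: [0.6173, -0.0527, 0.2794]
ee_rot: [-3.141, 0.001, 0.136]
wrist_force: [-0.5, 0.4, -4.9]
width: 0.023
finger_force: 30.0
```

```bash
python3 go.py .4281 .3514 .28 57.3
```

```text
[-0.1325, -0.4261, -0.0003] [-0.04, 0.07, -49.49]
48.88 [ 0.6173 -0.0527  0.2794] [-1.7999e+02  8.0000e-02  7.8100e+00] [-0.53  0.42 -4.92] [-0.18  0.24  1.07 -0.    1.83  1.26]
```

Request:
servo_tool(commands=[-0.03,-0.05,0,0,0,-8,0.01,-0.06,-0.1,0,0,0,-16,0.01,-0.08,-0.16,0,0,0,-24,0.01,-0.1,-0.22,0,0,0,-32,0.01,-0.12,-0.28,0,0,0,-40,0.01,-0.13,-0.34,0,0,0,-48,0.01,-0.132,-0.39,0,0,0,-49.5,0.01,-0.1325,-0.426,0,0,0,-49.5,0.01,-0.1325,-0.426,0,0,0,-49.5,0.01,-0.1325,-0.426,0,0,0,-49.5,0.01])

```text
time: 50.12
tool_pos: [0.4276, 0.3506, 0.2779]
ee_rot: [-3.14, 0.005, 1.0]
wrist_force: [0.5, -1.0, -5.3]
width: 0.0233
finger_force: 30.0
```

```bash
python3 go.py .4281 .3514 .0508 57.3
```

```text
[0.002, 0.0003, 0.2271] [-0.07, 0.28, 0.02]
50.12 [0.4276 0.3506 0.2779] [-179.93    0.28   57.32] [ 0.55 -0.97 -5.26] [ 0.58  0.09  1.24 -0.    1.81  1.15]
```

Request:
servo_tool(commands=[0,0,0.05,0,0,0,0.01,0,0,0.1,0,0,0,0.01,0,0,0.15,0,0,0,0.01,0,0,0.19,0,0,0,0.01,0,0,0.215,0,0,0,0.01,0,0,0.223,0,0,0,0.01,0,0,0.226,0,0,0,0.01,0,0,0.226,0,0,0,0.01,0,0,0.226,0,0,0,0.01])

```text
time: 51.25
tool_pos: [0.429, 0.352, 0.0561]
ee_rot: [3.14, -0.003, 1.001]
wrist_force: [0.8, 1.2, -4.2]
width: 0.023
finger_force: 30.0
```

Request:
servo_tool(commands=[0,0,0.001,0,0,0,0.01,0,0,0.0025,0,0,0,0.01,0,0,0.0035,0,0,0,0.01,0,0,0.0035,0,0,0,0.01])

```text
time: 51.75
tool_pos: [0.4286, 0.3521, 0.052]
ee_rot: [3.141, -0.002, 1.001]
wrist_force: [-0.2, 1.1, -0.9]
width: 0.0234
finger_force: 30.0
```

Request:
servo_tool(commands=[0,0,0.0005,0,0,0,0.01,0,0,0.001,0,0,0,0.01,0,0,0.001,0,0,0,0.01])

```text
time: 52.12
tool_pos: [0.429, 0.3525, 0.0516]
ee_rot: [3.141, -0.003, 1.001]
wrist_force: [-0.8, 1.9, 4.6]
width: 0.0233
finger_force: 30.0
```

Request:
servo_tool(commands=[0,0,-0.001,0,0,0,0.03,0,0,-0.001,0,0,0,0.045,0,0,-0.001,0,0,0,0.045,0,0,-0.03,0,0,0,0.045,0,0,-0.08,0,0,0,0.045,0,0,-0.14,0,0,0,0.045,-0.02,0,-0.2,0,0,0,0.02,-0.05,0.02,-0.23,0,0,0,0,-0.075,0.035,-0.23,0,0,0,0,-0.075,0.035,-0.23,0,0,0,0])

```text
time: 53.38
tool_pos: [0.4173, 0.2683, 0.2807]
ee_rot: [3.141, -0.001, 0.998]
wrist_force: [-0.5, -0.1, 0.3]
width: 0.0082
finger_force: 0.0
```

```bash
python3 - <<'E'
from find import *
T,o=tool();print(o['tool_pos'],np.degrees(o['ee_rot']))
s=snap('wrist'); cv2.imwrite('pics/w9.png',s['img']); print(weights(s,.03))
E
python3 fitbox.py
```

```text
[0.41726707 0.26826057 0.28067331] [ 1.79955527e+02 -5.05405393e-02  5.71839150e+01]
[(0.75, [342, 113, 23, 22], array([0.4984, 0.2991])), (0.57, [268, 98, 37, 36], array([0.4307, 0.3552]))]
['wrist'] (array([0.4671, 0.3389]), np.float64(57.31), np.float64(-263.4))
['top'] (array([0.4608, 0.3193]), np.float64(57.17), np.float64(-214.6))
['scene'] (array([0.4653, 0.3329]), np.float64(57.35), np.float64(-230.9))
['wrist', 'top', 'scene'] (array([0.4647, 0.3347]), np.float64(57.4), np.float64(-677.0))
```

View pics/w9.png

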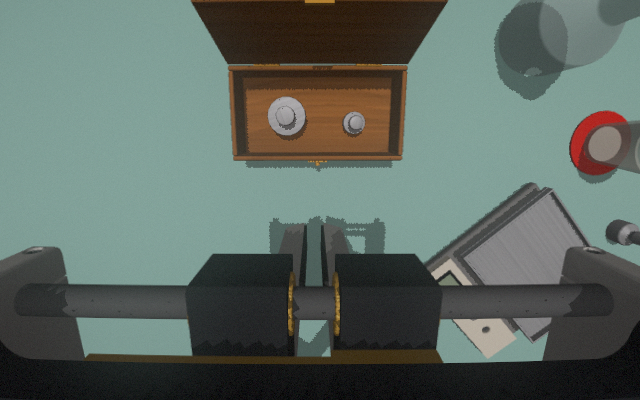

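Both weights stand upright in the box, w500 at (287,117) and w100 at (354,123), and the lid is open beyond. Next I go over the lid and behind it to push it shut.

Request:
servo_tool(commands=[0.05,0,0,0,0,0,0,0.1,0,0,0,0,0,0,0.15,0,0,0,0,0,0,0.2,0,0,0,0,0,0,0.22,0,0,0,0,0,0,0.22,0,0,0,0,0,0,0.22,0,0.05,0,0,0,0,0.22,0,0.1,0,0,0,0,0.22,0,0.14,0,0,0,0,0.22,0,0.14,0,0,0,0])

```text
time: 55.02
tool_pos: [0.5333, 0.4525, 0.1355]
ee_rot: [-3.138, 0.009, 1.0]
wrist_force: [-0.4, 0.2, -0.2]
width: 0.0006
finger_force: 0.0
```

```bash
python3 go.py .538 .448 .141 57.3
python3 - <<'E'
from h import *
s=snap('scene'); cv2.imwrite('pics/s3.png',cv2.resize(s['img'][100:340,320:640],(800,600),interpolation=cv2.INTER_CUBIC))
E
```

```text
[-0.0013, 0.0064, -0.0055] [-0.2, 0.51, 0.02]
55.02 [0.5333 0.4525 0.1355] [-179.8     0.51   57.32] [-0.41  0.16 -0.22] [ 0.62  0.45  1.08 -0.    1.62  1.19]
```

View pics/s3.png

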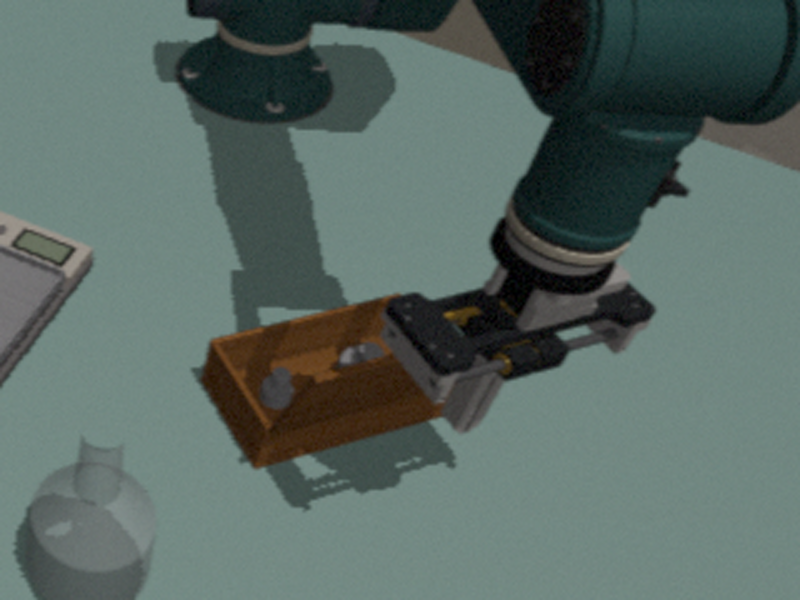

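The box with both weights is at lower left, and the gripper is behind the lid. The lid's outer face seems to show from (265,425) to (385,365), so it should still be open in place. Pushing gently towards the robot.

Request:
servo_tool(commands=[-0.015,0,-0.005,0,0,0,0,-0.03,0,-0.005,0,0,0,0,-0.045,0,-0.005,0,0,0,0,-0.06,0,-0.005,0,0,0,0,-0.075,0,-0.005,0,0,0,0])

```text
time: 55.7
tool_pos: [0.4974, 0.393, 0.1509]
ee_rot: [3.138, -0.01, 1.001]
wrist_force: [1.7, 1.5, 2.5]
width: 0.0005
finger_force: 1.2
```

Run:
```python
from h import *
T,o=tool();print(o['tool_pos'],o['wrist_force'])
for n in ['top','scene']:
    s=snap(n); print(n,[(round(d['conf'],2),[int(x) for x in d['box']]) for d in spotter.trace('case_lid',s)])
```

```text
[0.49737778 0.3929719  0.15091721] [1.67314724 1.46096811 2.51084346]
top [(0.55, [176, 203, 48, 55])]
scene [(0.87, [430, 213, 91, 62])]
```

Request:
servo_tool(commands=[-0.015,0,0,0,0,0,0,-0.03,0,0.005,0,0,0,0,-0.045,0,0.005,0,0,0,0,-0.06,0,0.008,0,0,0,0,-0.07,0,0.01,0,0,0,0])

```text
time: 56.52
tool_pos: [0.4576, 0.3323, 0.1356]
ee_rot: [3.141, -0.001, 1.001]
wrist_force: [0.6, 1.8, 0.7]
width: 0.0005
finger_force: 0.4
```

Request:
servo_tool(commands=[-0.01,0,0.01,0,0,0,0,-0.02,0,0.02,0,0,0,0,-0.025,0,0.03,0,0,0,0,-0.025,0,0.04,0,0,0,0,-0.025,0,0.05,0,0,0,0,-0.025,0,0.05,0,0,0,0])

```text
time: 57.28
tool_pos: [0.4435, 0.3113, 0.0835]
ee_rot: [-3.14, 0.002, 1.001]
wrist_force: [0.1, -0.1, -0.1]
width: 0.0003
finger_force: 0.0
```

Request:
servo_tool(commands=[0,0,0.002,0,0,0,0,0,0,0.003,0,0,0,0,0,0,0.004,0,0,0,0,0,0,0.004,0,0,0,0])

```text
time: 57.78
tool_pos: [0.4443, 0.3118, 0.0818]
ee_rot: [3.141, -0.001, 1.001]
wrist_force: [-0.3, 0.4, 3.3]
width: 0.0004
finger_force: 1.4
```

Run:
```python
from h import *
T,o=tool();print(o['tool_pos'],o['wrist_force'])
for n in ['top','scene']:
    s=snap(n); print(n,[(round(d['conf'],2),[int(x) for x in d['box']]) for d in spotter.trace('case_lid',s)],[(round(d['conf'],2),[int(x) for x in d['box']]) for d in spotter.trace('w500',s)])
```

```text
[0.44431291 0.31177082 0.08175257] [-0.25582499  0.35206856  3.28919026]
top [(0.56, [209, 207, 44, 75])] []
scene [] []
```

Request:
servo_tool(commands=[0,0,0.001,0,0,0,0,0,0,0.0015,0,0,0,0,0,0,0.0015,0,0,0,0])

```text
time: 58.45
tool_pos: [0.4444, 0.3118, 0.0816]
ee_rot: [3.141, -0.001, 1.001]
wrist_force: [-3.0, -1.0, 10.8]
width: 0.0002
finger_force: 5.3
```

Request:
servo_tool(commands=[0,0,-0.02,0,0,0,0,0,0,-0.06,0,0,0,0,0,0,-0.12,0,0,0,0,-0.05,0,-0.17,0,0,0,0,-0.07,0,-0.2,0,0,0,0,-0.07,0,-0.2,0,0,0,0,-0.07,0,-0.2,0,0,0,0])

```text
time: 59.32
tool_pos: [0.4062, 0.2527, 0.278]
ee_rot: [-3.14, 0.001, 1.0]
wrist_force: [1.3, 0.2, -1.2]
width: 0.0006
finger_force: 0.0
```

Run:
```python
from h import *
T,o=tool();print(o['tool_pos'],o['wrist_force'],o['time'])
a=snap('wrist')['img']; b=snap('scene')['img'][110:360,190:560]; t=snap('top')['img'][120:310,150:470]
f=lambda i,w,h:cv2.resize(i,(w,h),interpolation=cv2.INTER_CUBIC)
cv2.imwrite('pics/fin.png',np.vstack([np.hstack([f(a,400,250),f(t,400,250)]),f(b,800,350)[:, :]]))
```

```text
[0.4062498  0.25271341 0.27795226] [ 1.29504243  0.22576868 -1.23730227] 59.325
```

View pics/fin.png

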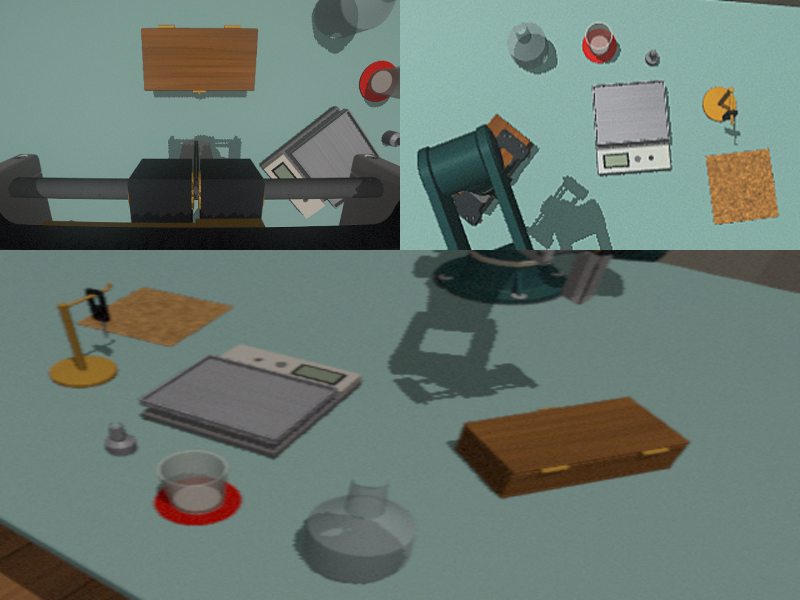

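The box is shut (lid at (575,440) in the lower view), and the platform and mat are empty. The stylus hangs on its hook at (97,305), and the decanter, tumbler and stopper are where they were. Handing in.

```bash
python3 -c "
from h import *
print(close_job())"
```

```text
the job is handed in; nothing more can be done
None
```

The job is handed in: I pressed the button with the platform empty and again with both weights (500 g and 100 g) on it, then put the weights upright in the shut box, hung the stylus back on its hook and left the decanter, tumbler and stopper where they were; the hand-in returned no verdict.

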